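# Load a chocolate stick into the cutting guide

### The job

Lay the whole chocolate stick from the cooling rack in the V-groove of the wooden cutting guide, at the open loading end before the sprung roller, then push it along the groove and under the roller until its end touches the length stop, ready for the knife. The chocolate is brittle: set it down and bring it up to the stop gently, without dropping or ramming it. Leave the short cut piece, the tin and the wrapped box where they are.

Things in the scene. Friction and masses are not known exactly. Their poses are not given: they have to be found in the camera images.
- choc_stick: Whole stick of solid milk chocolate: brown round rod, 150 mm long, 24 mm in diameter, about 90 g, both ends alike, tapered over the last 12 mm to a flat face of 14 mm. Origin at its middle, on its axis; x along the rod. Starts on the cooling rack along the wires, axis 29.5 mm above the table. It chips above 15 N end-on against the stop, or 30 N when laid in the groove.
- cut_piece: Short cut piece of the same chocolate, 60 mm long, 24 mm in diameter, one end tapered, the other cut square, loose, in the other place on the rack, 84 mm beside the stick. Origin at its middle, x along it. Leave it alone.
- cooling_rack: Steel wire cooling rack, fixed, 200 mm (x) by 160 mm (y), wires along its x, wire tops 19.5 mm above the table. Origin on the table under its centre. The stick and the cut piece lie between wires at y = +42 and -42 mm, either way round.
- cutting_guide: Beech cutting guide, fixed, 360 x 74 mm, a 90 degree V-groove along its top. Origin on the table; x along the groove from the open loading end (x = -190 mm) to the far end (+170 mm), groove at y = 0. Groove bottom 22.5 mm, rims and flat top 32.5 mm above the table, groove 20 mm wide at the rims. A stick lying in it has its axis at 39.5 mm, its top at 51.5 mm.
- load_point (a point): Point of the cutting guide on the axis of a stick lying in the groove, at guide x = -100 mm; axes as the guide's. A stick laid with its middle here lies clear of the roller, its leading end 45 mm before the roller's axis. Sliding it along the groove up to the roller takes under 1.5 N.
- roller_point (a point): Foot of the sprung hold-down (guide x = 20 mm, y = 0, groove axis height). An aluminium bridge, 18 mm long, posts at y = +-27 mm, top 83 mm above the table (plunger cap 92 mm when lifted), holds a white 14 mm roller, at rest 3 mm lower than a stick's top; the stick's tapered end lifts it. Spring 3 to 4.5 N. Pushing takes a peak of some 2 to 7 N as it lifts, then 1 to 4 N.
- stop_track (a point): Middle of the stop's range (guide x = 105 mm, groove axis height). The length stop, an aluminium saddle with a black thumb knob (top 61 mm above the table), is clamped where the last user set it: its face lies anywhere from 20 mm before to 20 mm past this point; that setting is not measured. It stands firm. Knife slot 2.6 mm wide at guide x = 45 mm, its pins at y = +-29 mm, 59 mm high.
- bean_jar: Big round glass jar with a wooden lid, fixed, about 200 mm wide and 240 mm high, between the rack and the guide; origin under its centre. Carry the stick round or over it. Beyond the rack stands a wooden crate, 360 mm high.
- cocoa_tin: Round cocoa tin, loose, 68 mm in diameter, 91 mm high, origin under its centre. Leave it alone.
- gift_cube: Small wrapped box, loose, 64 x 64 x 56 mm, origin under its centre. Leave it alone.

How it is judged (in metres and radians):
On the way, in this order (a step that is already met when the one before it is completed fails the run):
1. the whole stick lies in the V-groove, not yet under the roller (z of choc_stick in the frame of cutting_guide between 0.0375 and 0.0415 m and y of choc_stick in the frame of cutting_guide between -0.003 and 0.003 m and angle between the x axis of choc_stick and the x axis of cutting_guide, either way round below 0.04 rad and x of choc_stick in the frame of cutting_guide below -0.055 m), for 0.2 s.
2. the end of the stick presses against the length stop (contact force between choc_stick and length_stop_c0 above 1 N), for 0.1 s.
At the end, for the whole second after the job is handed in: The whole stick lies at rest in the groove (axis within 2 mm in height and 3 mm sideways of its seat, within 0.04 rad of the groove), under the roller, its end no more than 1.8 mm from the face of the length stop (z of choc_stick in the frame of cutting_guide between 0.0375 and 0.0415 m and y of choc_stick in the frame of cutting_guide between -0.003 and 0.003 m and angle between the x axis of choc_stick and the x axis of cutting_guide, either way round below 0.04 rad and distance between choc_stick and length_stop_c0 below 0.0808 m and linear speed of choc_stick below 0.01 m/s); the robot touches nothing.
It fails at once if the stick is dropped or pressed hard into the groove when it is laid down: more than 30 N on the guide (contact force between choc_stick and cutting_guide above 30 N and x of choc_stick in the frame of cutting_guide below -0.055 m).
It fails at once if the stick is rammed: more than 15 N between stick and stop (contact force between choc_stick and length_stop_c0 above 15 N).
It fails at once if the cut piece, the tin or the wrapped box is moved by more than 10 mm (distance of any of cut_piece, cocoa_tin, gift_cube from where it was at the start of the episode above 0.01 m).
It also fails if it takes over 67 s, if anything falls off the work surface, if the arm or the gripper's body presses on something with over 40 N, if the wrist force passes 120 N, or if a joint passes its speed limit or range.

### The arm

A 6-joint arm with a two-finger parallel gripper is mounted at the origin on a cart in front of the work surface, level with it; the furniture and walls round the work are solid. World frame = base frame: x ahead of the robot, y to its left, z up, the work surface at z = 0. Lengths are in m, angles in degrees, forces in N, time in s.
With the tool pointing down it reaches from about 0.25 to 0.8 m from the base axis. Payload 3.9 kg.
Tool frame: the origin (TCP) lies between the finger pads; the fingertips stand r.tip_extent ahead of it and the grasp point (between the pads) lies 6 mm ahead of it (r.tip_extent is the distance from the TCP to the fingertips, in m); x points along the fingers, y is the direction in which the jaws open and shut, and the axes are right-handed (so a half turn about x gives the same grasp; the last joint's range is limited). The gripper opens to 85 mm and grips with 20 to 120 N. Pads are 22 mm wide; open, the fingers measure 114 mm over their backs; the gripper's body (76 mm by 85 mm) begins 54 mm behind the grasp point. The pads swing forward as they close: fully open they stand 13 mm farther back than shut.
Start: joints at [64.802, 14.897, -7.913, 67.191, 0, 90], TCP at [0.224, 0.475, 0.256] pointing down, gripper open.
Joint ranges: [-159.42, 159.42], [-47.68, 98.78], [-73.54, 78.23], [-108.79, 121.32], [-90, 84.71], [-180, 180]. Speed limits (degrees/s): [147.25, 147.25, 180, 180, 180, 180].

### API

Orientations are given as a 3x3 rotation matrix whose columns are the frame's x, y, z axes.
In Python, from bench import r, camera, hand_in gives the robot as it stands.
- The arm moves only by the tool move_arm, never from a script. Its argument "plan" is a list of rows, each an object with "offset": the shift along the tool's x, y, z in cm, a list of three; "turn": the turn about the tool's x in degrees; "grip": the finger opening in cm, from 0 to 8.54. A call has exactly 5 rows; each row shifts and turns the commanded pose from where the row before left it, along the tool's axes as they then stand; what a row does not reach is not made up. A row lasts 1/10 s, in which the tool goes at most 50 mm and 8.59 degrees, less where a joint would pass 70% of its speed; a pose out of reach is approached as far as the arm can. A call with a gripper value outside its range is refused whole. The fingers move at their own pace and stop on an object; "grip_force" is the grip in N (left out, the last holds). Time passes only in rows, so rows that do not move let the fingers close, or fill a call up. It gives the time, the measured TCP pose, the force and the opening at its end, in the units of the state.
- r.observe(): the state, without advancing time (a new reading comes with each control period).
- camera(name): name is "scene" or "top" or "wrist"; returns a dict with "color" (400x640x3 uint8, red, green, blue), "fx", "fy", "cx", "cy" (pixels), "k1" (the pictures are not rectified: a ray, as slopes to the right and down, at radius r is drawn at 1 + k1 r^2 times it, then the intrinsics apply), "T" (4x4, takes a point from camera to world coordinates). Camera axes: x right, y down, z forward; pixel columns grow to the right and rows downward; lengths in m; the calibration is good to about 2 mm. A picture is of the moment at which its call begins. There is no depth.
- hand_in(): hands the job in, once; it reports no verdict.
The state is a dict: "clock": time; "qpos": joint angles; "qvel": joint speeds; "joint_efforts": joint torques, N m; "ee_pos": TCP position; "ee_rot": TCP orientation; "wrist_force": force on the tool from outside, world axes, zero at the start; "moment": the same for the moment, N m; "width": finger opening in m.
Only numpy, scipy, OpenCV 4.12 (cv2) and the standard library are available. Lean on these libraries where they do the work, as an engineer would, in place of code of your own. Each camera call takes 0.05 s, during which the arm holds its last target.

## Working session

There is one attempt and no reset: what is moved stays moved. The work goes in short steps, Python scripts to look and compute and a tool call to move; the robot and the scene stay as the last step left them, time stands still between calls to the robot, and variables do not carry over. Pictures are saved under pics/ and viewed, and the job is handed in when it is done.

Besides the shell and the picture viewer there is one more tool, called after "Call:" as name(argument=value, ...) on one line, values as JSON. move_arm: Moves the arm, as the interface text tells. Its arguments: {"type":"object","properties":{"plan":{"type":"array"},"grip_force":{"type":"number"}},"required":["plan"]}

```bash
mkdir -p pics; ls; python3 - <<'E'
from bench import r, camera
import cv2
s=r.observe()
for k,v in s.items(): print(k,v)
print(r.tip_extent)
for n in ["scene","top","wrist"]:
    c=camera(n); cv2.imwrite(f"pics/{n}0.png",c["color"][:,:,::-1]); print(n,c["fx"],c["fy"],c["cx"],c["cy"],c["k1"]);print(c["T"])
E
```

```text
pics
clock 0.0
qpos [ 6.48036056e+01  1.49368215e+01 -7.98710452e+00  6.71898404e+01
  7.46687433e-06  8.99999081e+01]
qvel [ 0.00835967 -0.06190663  0.05286518 -0.08769439  0.0982122   0.01453765]
joint_efforts [ 8.78986993e-04 -4.05675852e+01  2.53922993e+01  1.90146285e-02
  1.92330776e-04  3.86774261e-06]
ee_pos [0.22323145 0.47446857 0.25544601]
ee_rot [[-8.45430757e-04  4.25720060e-01  9.04854527e-01]
 [-1.79661920e-03  9.04852744e-01 -4.25720899e-01]
 [-9.99998029e-01 -1.98559656e-03 -1.33505458e-07]]
wrist_force [0.5470791  0.2619809  0.04115128]
moment [-0.06183474 -0.03211185  0.02246653]
width 0.0854648390884082
0.025
scene 396.2335700198868 396.2335700198868 327.6248562530085 197.97793056233473 0.031045580008809203
[[ 0.65463956 -0.43610307  0.61746349 -0.19755644]
 [-0.75558808 -0.40244799  0.51683873 -0.60319423]
 [ 0.02310198 -0.80489113 -0.59297265  0.80219835]
 [ 0.          0.          0.          1.        ]]
top 494.45318123624463 494.45318123624463 317.06628583252854 197.09178162022823 -0.058047698069194284
[[-0.01718589 -0.98936823  0.1444131   0.36988081]
 [-0.99984122  0.01768589  0.00217915  0.04807926]
 [-0.00471005 -0.14435272 -0.98951509  1.44914703]
 [ 0.          0.          0.          1.        ]]
wrist 318.26197079831445 318.26197079831445 321.182140915367 201.1842060546966 -0.050235457628793834
[[ 0.4255234   0.85844031  0.286374    0.1492101 ]
 [ 0.90494378 -0.4027554  -0.13734936  0.5097242 ]
 [-0.00256755  0.31759774 -0.94822206  0.37344311]
 [ 0.          0.          0.          1.        ]]
```

View pics/scene0.png

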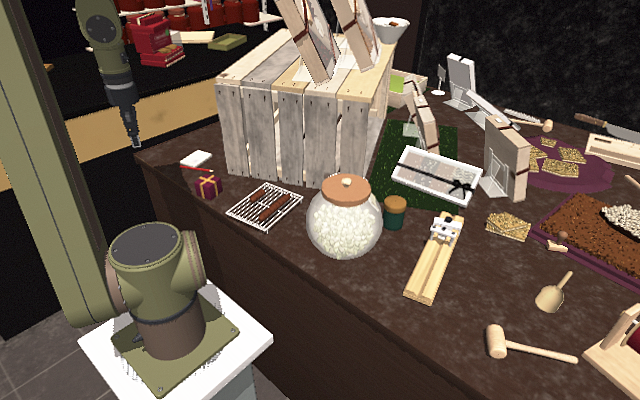

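View pics/top0.png

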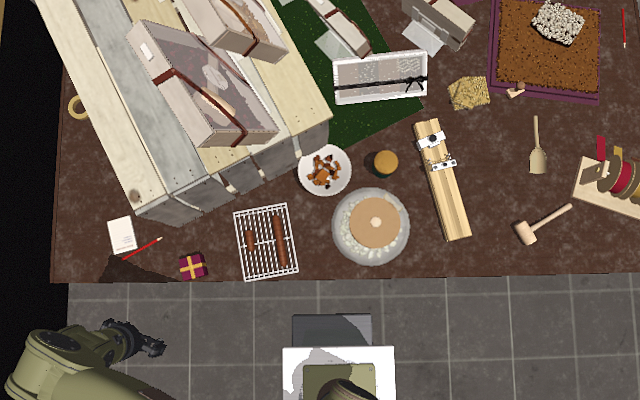

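View pics/wrist0.png

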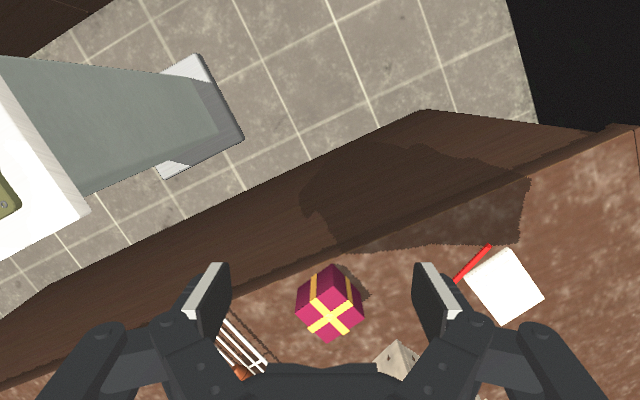

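Top view: the stick is at about (280,240), the cut piece at (251,240) and the jar at (371,226). The guide runs from its loading end at (457,238) up to (426,122), with the roller at about (442,163) and the stop at about (431,140).

```bash
cat > h.py <<'E'
import numpy as np, cv2
def rays(c,px):
    K=np.array([[c["fx"],0,c["cx"]],[0,c["fy"],c["cy"]],[0,0,1.]]); d=np.array([c["k1"],0,0,0,0.])
    u=cv2.undistortPointsIter(np.array(px,float).reshape(-1,1,2),K,d,None,None,(3,50,1e-9)).reshape(-1,2)
    v=np.c_[u,np.ones(len(u))]@c["T"][:3,:3].T
    return c["T"][:3,3],v
def onplane(c,px,z):
    o,v=rays(c,px); return o+v*((z-o[2])/v[:,2])[:,None]
def proj(c,P):
    K=np.array([[c["fx"],0,c["cx"]],[0,c["fy"],c["cy"]],[0,0,1.]]); d=np.array([c["k1"],0,0,0,0.])
    R=c["T"][:3,:3].T; t=-R@c["T"][:3,3]
    return cv2.projectPoints(np.array(P,float).reshape(-1,3),cv2.Rodrigues(R)[0],t,K,d)[0].reshape(-1,2)
E
python3 - <<'E'
from bench import camera
import cv2,numpy as np,pickle
from h import *
c=camera("top"); s=camera("scene"); pickle.dump((c,s),open("c0.pkl","wb"))
im=c["color"][:,:,::-1]
cv2.imwrite("pics/a1.png",cv2.resize(im[195:290,225:310],None,fx=6,fy=6,interpolation=cv2.INTER_CUBIC))
cv2.imwrite("pics/a2.png",cv2.resize(im[110:250,400:485],None,fx=4.2,fy=4.2,interpolation=cv2.INTER_CUBIC))
im=s["color"][:,:,::-1]
cv2.imwrite("pics/a3.png",cv2.resize(im[200:310,395:475],None,fx=5,fy=5,interpolation=cv2.INTER_CUBIC))
E
```

```text
(no output)
```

View pics/a1.png

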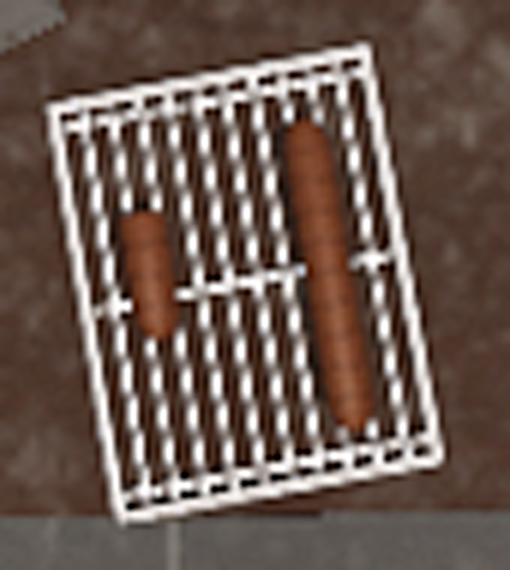

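View pics/a2.png

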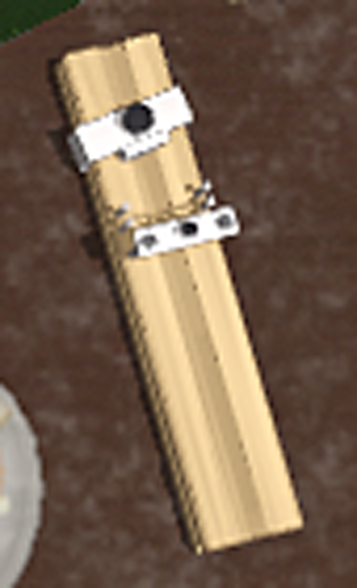

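View pics/a3.png

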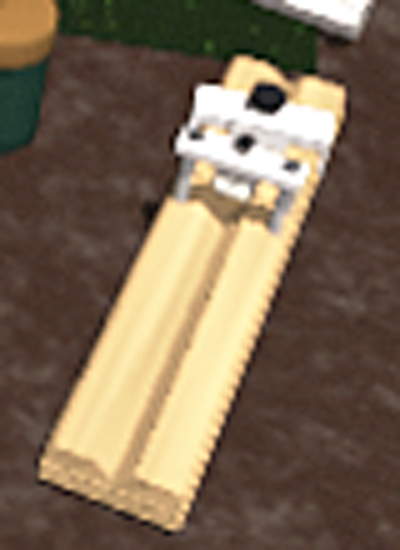

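```bash
python3 - <<'E'
import pickle
from h import *
c,s=pickle.load(open("c0.pkl","rb"))
def ori(c,box,zc):
    x0,y0,x1,y1=box
    sub=c["color"][y0:y1,x0:x1].astype(int)
    R,G,B=sub[...,0],sub[...,1],sub[...,2]
    m=((R-B>45)&(R>70)&(R-G>25)).astype(np.uint8)
    n,l,st,ce=cv2.connectedComponentsWithStats(m,connectivity=8)
    for i in range(1,n):
        if st[i,4]<40: continue
        ys,xs=np.nonzero(l==i); P=onplane(c,np.c_[xs+x0,ys+y0],zc)[:,:2]
        mu=P.mean(0); w,V=np.linalg.eigh(np.cov((P-mu).T)); d=V[:,1]; d=d*np.sign(d[0])
        t=(P-mu)@d; q=(P-mu)@V[:,0]
        print(st[i],"c",mu,"mid",mu+d*(t.max()+t.min())/2,"len",np.ptp(t),"wid",np.ptp(q),"ang",np.degrees(np.arctan2(d[1],d[0])))
ori(c,(225,195,310,290),0.033)
print("scene");ori(s,(220,175,310,235),0.033)
q=np.array([[303,525],[210,552],[62,58],[157,35]])
P=onplane(c,np.c_[400+q[:,0]/4.2,110+q[:,1]/4.2],0.0325)[:,:2]
print(P)
near=(P[0]+P[1])/2; far=(P[2]+P[3])/2; d=far-near; L=np.linalg.norm(d); d/=L
print("len",L,np.linalg.norm(P[0]-P[1]),np.linalg.norm(P[2]-P[3]),"ang",np.degrees(np.arctan2(d[1],d[0])),"origin",(near+d*.19), (far-d*.17))
# scene
q=np.array([[40,462],[186,515],[340,85],[240,58]])
P=onplane(s,np.c_[395+q[:,0]/5,200+q[:,1]/5],0.0325)[:,:2];print(P)
near=(P[0]+P[1])/2; far=(P[2]+P[3])/2; d=far-near; L=np.linalg.norm(d); d/=L
print("len",L,"ang",np.degrees(np.arctan2(d[1],d[0])),"origin",(near+d*.19))
print("jar lid",onplane(c,[[376,222]],.24),"jar",onplane(c,[[371,226]],.1),"tin",onplane(c,[[386,162]],.09),"crate",onplane(c,[[138,210],[330,125]],.36))
print("knob", onplane(c,[[432,138]],.061),"cap", onplane(c,[[445,164.5]],.087))
E
```

```text
[ 48  20  15  52 383] c [0.45304772 0.16050347] mid [0.45354625 0.16058645] len 0.14930384801128943 wid 0.022133648009879135 ang 9.449945409344283
[ 20  35  10  22 153] c [0.45607035 0.24625517] mid [0.45462767 0.24601203] len 0.061867451795406994 wid 0.02168201440812219 ang 9.566139129709676
scene
[30 14 15 13 91] c [0.45924236 0.24894368] mid [0.458512   0.24875389] len 0.07249303478402576 wid 0.02806469410038071 ang 14.566659365390812
[ 39  19  31  27 230] c [0.45301249 0.16235936] mid [0.45527423 0.16276047] len 0.15502922035767464 wid 0.026428224850472276 ang 10.056484626232022
[[ 0.45847342 -0.3929327 ]
 [ 0.44134356 -0.32775687]
 [ 0.79117558 -0.24243543]
 [ 0.80705437 -0.31086246]]
len 0.35909631876216536 0.06738932231333637 0.0702452412238327 ang 13.47809027057134 origin [ 0.63467572 -0.31606082] [ 0.63379693 -0.31627145]
[[ 0.4321542  -0.32892362]
 [ 0.45185108 -0.39898915]
 [ 0.81385978 -0.30649864]
 [ 0.79628472 -0.24758574]]
len 0.373327764343891 ang 13.4625264721597 origin [ 0.62678189 -0.31972261]
jar lid [[ 0.48199242 -0.09281547  0.24      ]] jar [[ 0.48424933 -0.09507195  0.1       ]] tin [[ 0.66438446 -0.14425513  0.09      ]] crate [[0.50679925 0.45181489 0.36      ]
 [0.69418351 0.01817929 0.36      ]]
knob [[ 0.73944095 -0.28464023  0.061     ]] cap [[ 0.65507993 -0.31116614  0.087     ]]
```

Call:
move_arm(plan=[{"offset":[0,-1.9,3.4],"turn":0,"grip":8.54},{"offset":[0,-1.9,3.4],"turn":0,"grip":8.54},{"offset":[0,-1.9,3.4],"turn":0,"grip":8.54},{"offset":[0,-1.9,3.4],"turn":0,"grip":8.54},{"offset":[0,-1.9,3.4],"turn":0,"grip":8.54}], grip_force=30)

```text
clock: 0.75
ee_pos: [0.3375, 0.3154, 0.2563]
ee_rot: [[0.0, 0.425, 0.905], [0.0, 0.905, -0.425], [-1.0, 0.0, 0.0]]
wrist_force: [1.0, 0.4, -0.3]
width: 0.0853
```

Call:
move_arm(plan=[{"offset":[0,-1.9,3.4],"turn":0,"grip":8.54},{"offset":[0,-1.9,3.4],"turn":0,"grip":8.54},{"offset":[0,-1.9,3.4],"turn":0,"grip":8.54},{"offset":[0,-1.9,3.4],"turn":0,"grip":8.54},{"offset":[0,-1.8,3.4],"turn":0,"grip":8.54}])

```text
clock: 1.25
ee_pos: [0.4513, 0.1577, 0.2563]
ee_rot: [[0.0, 0.426, 0.905], [0.0, 0.905, -0.426], [-1.0, 0.0, -0.0]]
wrist_force: [0.5, 0.6, 0.2]
width: 0.0856
```

Call:
move_arm(plan=[{"offset":[0,0,0],"turn":-7,"grip":8.54},{"offset":[0,0,0],"turn":-7,"grip":8.54},{"offset":[0,0,0],"turn":-7,"grip":8.54},{"offset":[0,0,0],"turn":-7,"grip":8.54},{"offset":[0,0,0],"turn":-6.6,"grip":8.54}])

```text
clock: 1.75
ee_pos: [0.4506, 0.1591, 0.2562]
ee_rot: [[-0.0, -0.168, 0.986], [-0.0, 0.986, 0.168], [-1.0, -0.0, -0.0]]
wrist_force: [0.1, 0.4, -0.5]
width: 0.0853
```

```bash
python3 - <<'E'
from bench import r, camera
import cv2,pickle
c=camera("wrist"); s=r.observe(); pickle.dump(c,open("w1.pkl","wb"))
cv2.imwrite("pics/w1.png",c["color"][:,:,::-1])
print(s["clock"],s["qpos"],s["ee_pos"],s["width"]);print(s["ee_rot"]);print(c["T"])
E
```

```text
1.8 [ 1.94505327e+01  1.03036506e+01 -1.40270778e+01  6.56873253e+01
  7.91515660e-04  9.62357099e+00] [0.45059863 0.15913199 0.25618769] 0.08558082686298157
[[-3.01713333e-04 -1.70673187e-01  9.85327647e-01]
 [-9.18985512e-05  9.85327692e-01  1.70673167e-01]
 [-9.99999950e-01 -3.90558130e-05 -3.12971121e-04]]
[[-1.68142371e-01  9.34919368e-01  3.12496271e-01  3.69882415e-01]
 [ 9.85762588e-01  1.59634825e-01  5.28094914e-02  1.45585445e-01]
 [-5.12671226e-04  3.16926646e-01 -9.48449914e-01  3.74102392e-01]
 [ 0.00000000e+00  0.00000000e+00  0.00000000e+00  1.00000000e+00]]
```

View pics/w1.png

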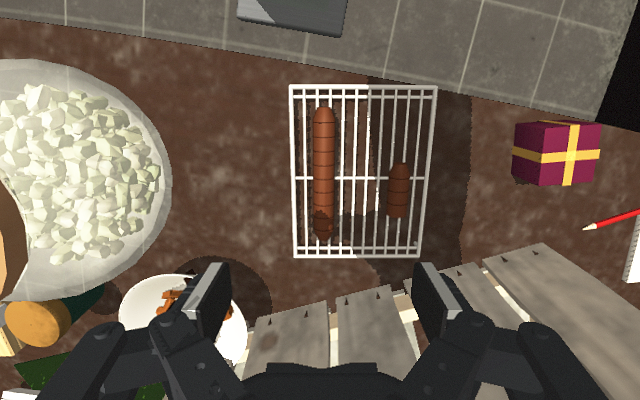

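The wrist view shows the stick upright in the image from (323,107) to (321,240), with the cut piece at (399,190).

```bash
python3 - <<'E'
import pickle
from h import *
c=pickle.load(open("w1.pkl","rb"))
x0,y0,x1,y1=290,90,430,250
sub=c["color"][y0:y1,x0:x1].astype(int); R,G,B=sub[...,0],sub[...,1],sub[...,2]
hsv=cv2.cvtColor(c["color"][y0:y1,x0:x1],cv2.COLOR_RGB2HSV)
m=((hsv[...,1]>140)&(R-B>22)).astype(np.uint8)
cv2.imwrite("pics/m1.png",cv2.resize(np.hstack([m*255,cv2.cvtColor(c["color"][y0:y1,x0:x1],cv2.COLOR_RGB2GRAY)]),None,fx=2.5,fy=2.5))
n,l,st,ce=cv2.connectedComponentsWithStats(m)
for i in range(1,n):
    if st[i,4]<150: continue
    ys,xs=np.nonzero(l==i); P=onplane(c,np.c_[xs+x0,ys+y0],.031)[:,:2]
    mu=P.mean(0); w,V=np.linalg.eigh(np.cov((P-mu).T)); d=V[:,1]; d=d*np.sign(d[0]); t=(P-mu)@d
    print(st[i],mu,mu+d*(t.max()+t.min())/2,np.ptp(t),np.ptp((P-mu)@V[:,0]),np.degrees(np.arctan2(d[1],d[0])))
# rack corners (tops of wires)
P=onplane(c,[[291,87],[436,88],[419,256],[296,257]],.018)[:,:2];print(P,P.mean(0))
E
```

```text
[  22   17   23  134 2685] [0.45020478 0.16144228] [0.45562892 0.16236718] 0.1516670119229676 0.024630028310649435 9.676749880929584
[  96   72   24   56 1059] [0.45573037 0.24740828] [0.45566042 0.24739618] 0.06461680961688554 0.024013832209004778 9.81300529989314
[[0.36678663 0.11241362]
 [0.34109353 0.2647522 ]
 [0.53825097 0.29914703]
 [0.56537855 0.14666837]] [0.45287742 0.20574531]
```

View pics/m1.png

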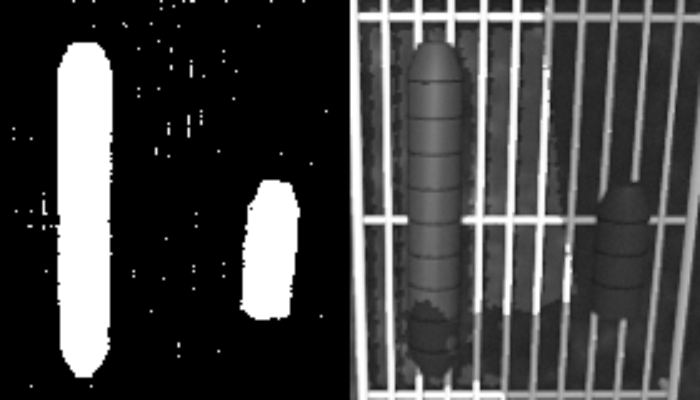

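Call:
move_arm(plan=[{"offset":[3.5,0.17,0.42],"turn":0.2,"grip":6},{"offset":[3.5,0,0],"turn":0,"grip":6},{"offset":[3.5,0,0],"turn":0,"grip":6},{"offset":[3.5,0,0],"turn":0,"grip":6},{"offset":[3,0,0],"turn":0,"grip":6}])

```text
clock: 2.3
ee_pos: [0.454, 0.1614, 0.0847]
ee_rot: [[-0.001, -0.158, 0.987], [-0.0, 0.987, 0.158], [-1.0, -0.0, -0.001]]
wrist_force: [1.3, 0.4, 0.1]
width: 0.06
```

```bash
python3 - <<'E'
from bench import r, camera
import cv2,pickle
c=camera("wrist"); s=r.observe()
cv2.imwrite("pics/w2.png",c["color"][:,:,::-1])
print(s["clock"],s["ee_pos"],s["width"],s["wrist_force"])
from h import *
ax=np.array([.9860,.1668,0]);p=np.array([.4545,.1615,.0295])
print(proj(c,[p-ax*.075,p,p+ax*.075]))
E
```

```text
2.35 [0.45102441 0.16039863 0.08075823] 0.06033970106321656 [-0.75668992 -0.57261195 -2.37878023]
[[319.59957032 110.16823734]
 [320.89432384 240.13213133]
 [321.89958461 340.24649296]]
```

View pics/w2.png

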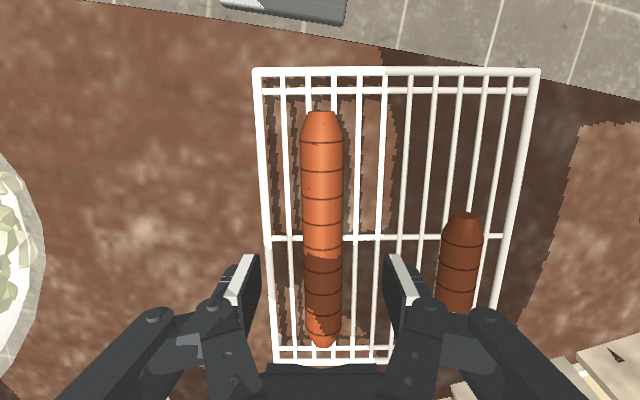

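The stick sits centred between the pads (column about 322), so I'm descending and closing.

Call:
move_arm(plan=[{"offset":[0,0,0],"turn":0,"grip":6},{"offset":[1,0,0],"turn":0,"grip":6},{"offset":[1,0,0],"turn":0,"grip":6},{"offset":[1,0,0],"turn":0,"grip":6},{"offset":[0,0,0],"turn":0,"grip":6}])

```text
clock: 2.85
ee_pos: [0.4539, 0.1614, 0.0554]
ee_rot: [[-0.002, -0.16, 0.987], [-0.001, 0.987, 0.16], [-1.0, -0.0, -0.002]]
wrist_force: [-0.1, 0.9, 0.4]
width: 0.0604
```

Call:
move_arm(plan=[{"offset":[0.4,0,0],"turn":0,"grip":6},{"offset":[0.2,0,0],"turn":-0.3,"grip":6},{"offset":[0,0,0],"turn":0,"grip":4},{"offset":[0,0,0],"turn":0,"grip":2.8},{"offset":[0,0,0],"turn":0,"grip":2}])

```text
clock: 3.35
ee_pos: [0.4548, 0.1621, 0.0507]
ee_rot: [[0.0, -0.165, 0.986], [0.001, 0.986, 0.165], [-1.0, 0.001, 0.001]]
wrist_force: [-0.5, 0.6, 0.6]
width: 0.0225
```

Call:
move_arm(plan=[{"offset":[0,0,0],"turn":0,"grip":2},{"offset":[0,0,0],"turn":0,"grip":2},{"offset":[0,0,0],"turn":0,"grip":2},{"offset":[0,0,0],"turn":0,"grip":2},{"offset":[0,0,0],"turn":0,"grip":2}])

```text
clock: 3.85
ee_pos: [0.4548, 0.162, 0.0506]
ee_rot: [[0.0, -0.165, 0.986], [0.001, 0.986, 0.165], [-1.0, 0.001, 0.001]]
wrist_force: [-0.7, 3.1, 5.3]
width: 0.0224
```

```bash
python3 - <<'E'
from bench import r, camera
import cv2,pickle
c=camera("wrist"); s=r.observe()
cv2.imwrite("pics/w3.png",c["color"][:,:,::-1])
print(s["clock"],s["ee_pos"],s["width"],s["wrist_force"])
E
```

```text
3.9 [0.45479205 0.1620396  0.05057026] 0.022857784191153703 [-0.31632655  3.69950121  4.15666538]
```

View pics/w3.png

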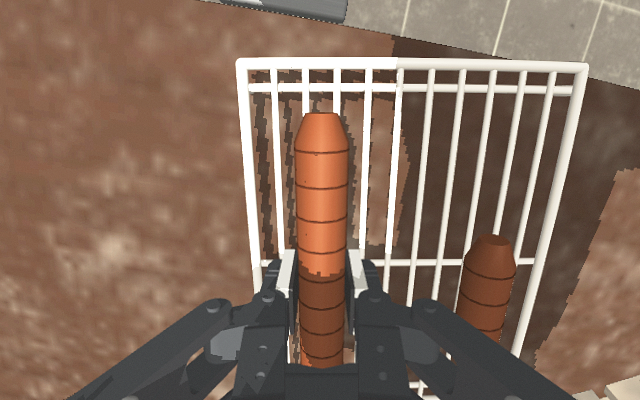

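The width reads 22.5 mm against a 24 mm rod, and there is an upward force, so the pads hold it above its axis. I'll open, go 5 mm lower and grip again.

Call:
move_arm(plan=[{"offset":[0,0,0],"turn":0,"grip":4},{"offset":[0,0,0],"turn":0,"grip":4},{"offset":[0.25,0,0],"turn":0,"grip":4},{"offset":[0.25,-0.05,0],"turn":0,"grip":4},{"offset":[0,0,0],"turn":0,"grip":3}])

```text
clock: 4.4
ee_pos: [0.4542, 0.1607, 0.0447]
ee_rot: [[-0.001, -0.165, 0.986], [-0.001, 0.986, 0.165], [-1.0, -0.001, -0.001]]
wrist_force: [0.2, -0.4, 0.4]
width: 0.0303
```

Call:
move_arm(plan=[{"offset":[0,0,0],"turn":0,"grip":2},{"offset":[0,0,0],"turn":0,"grip":2},{"offset":[0,0,0],"turn":0,"grip":2},{"offset":[0,0,0],"turn":0,"grip":2},{"offset":[0,0,0],"turn":0,"grip":2}])

```text
clock: 4.9
ee_pos: [0.4546, 0.1611, 0.0453]
ee_rot: [[0.0, -0.165, 0.986], [-0.0, 0.986, 0.165], [-1.0, -0.0, 0.0]]
wrist_force: [-0.5, 0.8, -0.1]
width: 0.0229
```

```bash
python3 - <<'E'
from bench import r
s=r.observe()
print(s["clock"],s["ee_pos"],s["width"],s["wrist_force"])
E
```

```text
4.9 [0.45464147 0.16113743 0.04532148] 0.022902337570711556 [-0.51843588  0.84479739 -0.08413648]
```

Call:
move_arm(plan=[{"offset":[-0.5,0,0],"turn":0,"grip":2},{"offset":[-1.5,0,0],"turn":0,"grip":2},{"offset":[-3,0,0],"turn":0,"grip":2},{"offset":[-3,0,0],"turn":0,"grip":2},{"offset":[-2,0,0],"turn":0,"grip":2}], grip_force=40)

```text
clock: 5.4
ee_pos: [0.4553, 0.1612, 0.1475]
ee_rot: [[0.002, -0.165, 0.986], [0.0, 0.986, 0.165], [-1.0, -0.0, 0.002]]
wrist_force: [1.5, 0.6, -1.0]
width: 0.0226
```

```bash
python3 - <<'E'
from bench import r, camera
import cv2,pickle
c=camera("wrist"); s=r.observe()
cv2.imwrite("pics/w4.png",c["color"][:,:,::-1])
print(s["clock"],s["ee_pos"],s["width"],s["wrist_force"])
E
```

```text
5.45 [0.45703731 0.16177457 0.15013921] 0.0224023935402625 [ 1.58642869  1.12536739 -0.27644625]
```

View pics/w4.png

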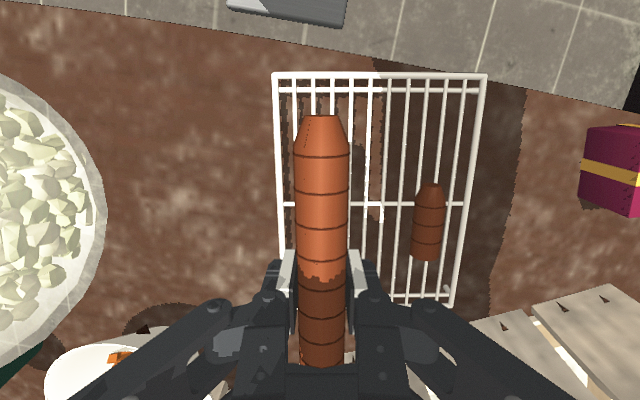

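Call:
move_arm(plan=[{"offset":[-3,0,0],"turn":0,"grip":2},{"offset":[-4,0,0],"turn":0,"grip":2},{"offset":[-4,0,0],"turn":0,"grip":2},{"offset":[-4,0,0],"turn":0,"grip":2},{"offset":[-3,-1,0],"turn":0,"grip":2}])

```text
clock: 5.95
ee_pos: [0.4565, 0.1517, 0.3275]
ee_rot: [[0.002, -0.166, 0.986], [0.001, 0.986, 0.166], [-1.0, 0.0, 0.002]]
wrist_force: [1.5, -0.1, -0.8]
width: 0.0227
```

Call:
move_arm(plan=[{"offset":[0,-2.6,0],"turn":0,"grip":2},{"offset":[0,-3.5,0],"turn":0,"grip":2},{"offset":[0,-4,0],"turn":0,"grip":2},{"offset":[0,-4,0],"turn":0,"grip":2},{"offset":[0,-4,0],"turn":0,"grip":2}])

```text
clock: 6.45
ee_pos: [0.4859, -0.0288, 0.3249]
ee_rot: [[-0.0, -0.165, 0.986], [-0.0, 0.986, 0.165], [-1.0, -0.0, -0.001]]
wrist_force: [0.5, -0.6, -0.9]
width: 0.0224
```

Call:
move_arm(plan=[{"offset":[0,-4,0],"turn":0,"grip":2},{"offset":[0,-4,0],"turn":0,"grip":2},{"offset":[0,-4,0],"turn":0,"grip":2},{"offset":[0,-4,0],"turn":0,"grip":2},{"offset":[0,-4,0],"turn":0,"grip":2}])

```text
clock: 6.95
ee_pos: [0.5189, -0.2263, 0.3247]
ee_rot: [[-0.001, -0.165, 0.986], [0.0, 0.986, 0.165], [-1.0, 0.0, -0.001]]
wrist_force: [0.4, 0.6, -0.7]
width: 0.0224
```

Call:
move_arm(plan=[{"offset":[0,-4,0],"turn":0,"grip":2},{"offset":[0,-4,0],"turn":0,"grip":2},{"offset":[0,-3.5,0],"turn":0,"grip":2},{"offset":[0,0,0],"turn":-4,"grip":2},{"offset":[0,0,0],"turn":0,"grip":2}])

```text
clock: 7.45
ee_pos: [0.5377, -0.3391, 0.3239]
ee_rot: [[-0.002, -0.232, 0.973], [0.001, 0.973, 0.232], [-1.0, 0.001, -0.002]]
wrist_force: [-0.9, -0.3, -0.4]
width: 0.0224
```

```bash
python3 - <<'E'
from bench import r, camera
import cv2,pickle
s=r.observe()
print(s["clock"],s["ee_pos"],s["width"],s["wrist_force"],s["qpos"]);print(s["ee_rot"])
c=camera("wrist"); t=camera("top"); sc=camera("scene"); pickle.dump((c,t,sc),open("c5.pkl","wb"))
cv2.imwrite("pics/w5.png",c["color"][:,:,::-1])
E
```

```text
7.45 [ 0.53774006 -0.33908977  0.32389286] 0.022412803991632795 [-0.94847817 -0.33926055 -0.38275503] [-3.22317696e+01  2.57180938e+01  1.84039163e+01  8.28055649e+01
 -6.60046204e-03 -4.56224375e+01]
[[-0.00182928 -0.23158828  0.97281217]
 [ 0.00101719  0.97281286  0.23159036]
 [-0.99999781  0.00141318 -0.00154398]]
```

View pics/w5.png

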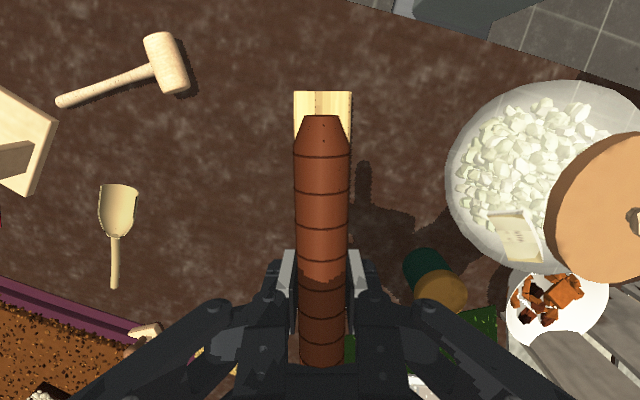

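The stick hangs over the guide's loading end (guide end at rows 92–135, columns 294–351). I'll go down and look from closer.

Call:
move_arm(plan=[{"offset":[3,0,0],"turn":0,"grip":2},{"offset":[4.5,0,0],"turn":0,"grip":2},{"offset":[4.5,0,0],"turn":0,"grip":2},{"offset":[4.5,0,0],"turn":0,"grip":2},{"offset":[3,0,0],"turn":0,"grip":2}])

```text
clock: 8.1
ee_pos: [0.5366, -0.3358, 0.1274]
ee_rot: [[-0.003, -0.234, 0.972], [0.002, 0.972, 0.234], [-1.0, 0.003, -0.003]]
wrist_force: [-0.5, -0.2, -0.4]
width: 0.0224
```

Call:
move_arm(plan=[{"offset":[2,0,0],"turn":0,"grip":2},{"offset":[1,0,0],"turn":0,"grip":2},{"offset":[0,0,0],"turn":0,"grip":2},{"offset":[0,0,0],"turn":0,"grip":2},{"offset":[0,0,0],"turn":0,"grip":2}])

```text
clock: 8.6
ee_pos: [0.5394, -0.3385, 0.1022]
ee_rot: [[0.003, -0.234, 0.972], [-0.002, 0.972, 0.234], [-1.0, -0.002, 0.002]]
wrist_force: [0.1, 0.1, -1.7]
width: 0.0225
```

```bash
python3 - <<'E'
from bench import r, camera
import cv2,pickle
s=r.observe()
print(s["clock"],s["ee_pos"],s["width"],s["wrist_force"]);print(s["ee_rot"])
c=camera("wrist"); t=camera("top"); sc=camera("scene"); pickle.dump((c,t,sc),open("c6.pkl","wb"))
cv2.imwrite("pics/w6.png",c["color"][:,:,::-1])
cv2.imwrite("pics/s6.png",cv2.resize(sc["color"][190:320,370:500,::-1],None,fx=4.5,fy=4.5,interpolation=cv2.INTER_CUBIC))
E
```

```text
8.6 [ 0.5393632  -0.33847121  0.10218807] 0.022474077402126855 [ 0.10154009  0.05888312 -1.66223199]
[[ 0.00284009 -0.23357017  0.9723358 ]
 [-0.00181032  0.97233693  0.23357573]
 [-0.99999433 -0.00242362  0.00233869]]
```

View pics/w6.png

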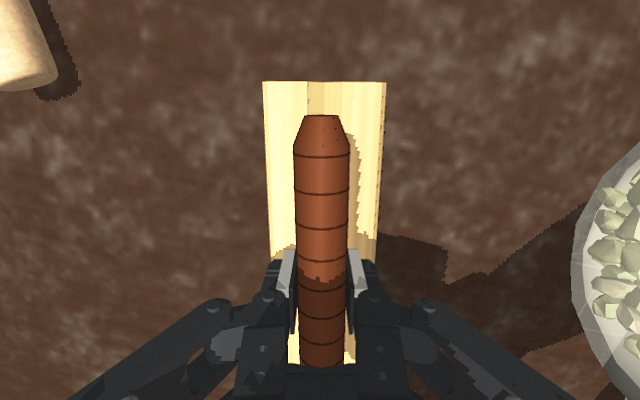

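View pics/s6.png

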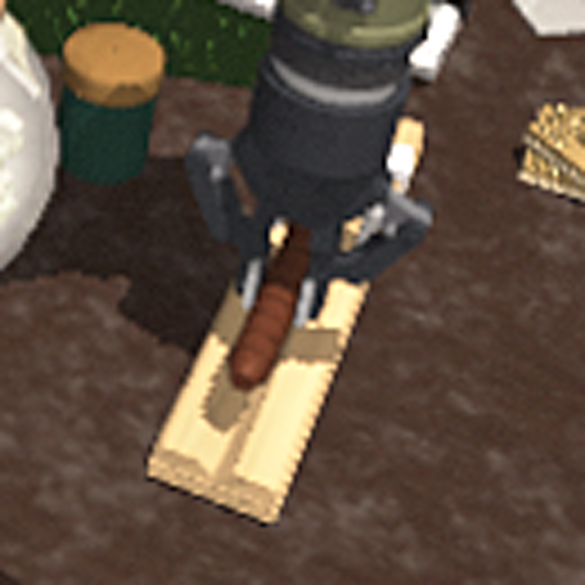

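```bash
python3 - <<'E'
import pickle
from h import *
c,t,sc=pickle.load(open("c6.pkl","rb"))
im=c["color"]
cv2.imwrite("pics/w6c.png",cv2.resize(im[70:200,250:400,::-1],None,fx=4.5,fy=4.5,interpolation=cv2.INTER_CUBIC))
hsv=cv2.cvtColor(im,cv2.COLOR_RGB2HSV)
d=[];
L=[];Rr=[]
for y in range(90,240,10):
    v=im[y,:,:].astype(int).sum(1)
    w=np.nonzero(v[240:410]>330)[0]+240
    b=np.nonzero((im[y,:,0].astype(int)>im[y,:,2]*1.9)&(v<380))[0]; b=b[(b>280)&(b<360)]
    a,e=w.min()-.5,w.max()+.5
    L.append(onplane(c,[[a,y]],.0325)[0,:2]);Rr.append(onplane(c,[[e,y]],.0325)[0,:2])
    print(y,a,e,np.linalg.norm(L[-1]-Rr[-1]), b.min() if len(b) else None,b.max() if len(b) else None)
def fit(P):
    P=np.array(P);vx,vy,x,y=cv2.fitLine(P.astype(np.float32),cv2.DIST_HUBER,0,.001,.001).ravel();s=np.sign(vx);return np.array([vx,vy])*s,np.array([x,y])
for P in (L,Rr):
    d,p=fit(P);print(np.degrees(np.arctan2(d[1],d[0])), p+d*((.4373-p[0])/d[0]),"y at x=.537:",p[1]+d[1]/d[0]*(.537-p[0]))
P=onplane(c,[[263,81.5],[386,81.5],[324.5,81.5]],.0325);print("end",P)
P=onplane(c,[[309,84],[309,92],[309,100]],.0225);print("groove?",P)
E
```

```text
90 261.5 385.5 0.06943486779634717 None None
100 262.5 385.5 0.069467627540092 None None
110 263.5 384.5 0.06893643034955975 None None
120 263.5 383.5 0.06897969052515666 302 339
130 263.5 383.5 0.06961215500466528 299 343
140 264.5 382.5 0.06908819480249165 295 347
150 264.5 381.5 0.06915453689390814 293 349
160 265.5 381.5 0.06922808529564452 293 349
170 265.5 380.5 0.06931073127829088 294 349
180 266.5 380.5 0.06940102036786114 294 348
190 266.5 379.5 0.06950093035719246 294 348
200 267.5 378.5 0.06898602139027539 295 348
210 267.5 378.5 0.06972733756067613 295 348
220 268.5 377.5 0.06921794200538488 295 348
230 268.5 376.5 0.0693490092540534 296 347
13.053276 [ 0.4373     -0.39685124] y at x=.537: -0.37373602
13.250615 [ 0.4373     -0.32583773] y at x=.537: -0.30236036
end [[ 0.46019946 -0.39079249  0.0325    ]
 [ 0.44419118 -0.32431304  0.0325    ]
 [ 0.45231165 -0.35751641  0.0325    ]]
groove? [[ 0.45540506 -0.36603707  0.0225    ]
 [ 0.4597792  -0.36503503  0.0225    ]
 [ 0.46420957 -0.36402061  0.0225    ]]
```

View pics/w6c.png

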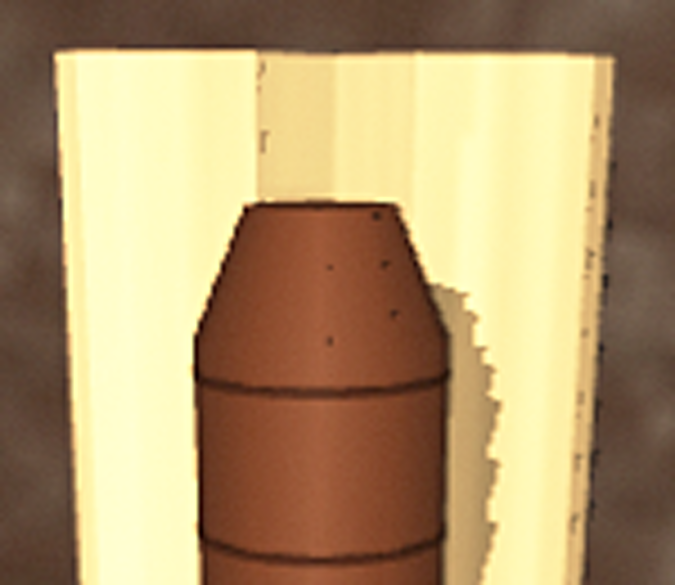

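```bash
python3 - <<'E'
import pickle
from h import *
c,t,sc=pickle.load(open("c6.pkl","rb"))
g=[]
for row in (88,98,108):
    a,b=onplane(c,[[307.3,row],[342,row]],.0325)[:,:2]; g.append((a+b)/2); print(np.linalg.norm(a-b),(a+b)/2)
L=onplane(c,[[261.5,90],[268.5,230]],.0325)[:,:2];R=onplane(c,[[385.5,90],[376.5,230]],.0325)[:,:2]
M=(L+R)/2; d=M[1]-M[0];d/=np.linalg.norm(d); n=np.array([-d[1],d[0]])
print("guide ang",np.degrees(np.arctan2(d[1],d[0])))
A=onplane(c,[[321,150],[321.5,180],[321.5,210],[321.5,230]],.0864)[:,:2]
print("stick",A,np.degrees(np.arctan2(*(A[-1]-A[0])[::-1])))
print("stick off groove (left+) mm",[(a-g[1])@n*1000 for a in A],"mid-line vs groove",(M[0]-g[1])@n*1000)
tcp=np.array([.53936,-.33847]);print("tcp off",(tcp-g[1])@n*1000,(tcp-A[1])@n*1000)
Lend=onplane(c,[[324.6,81.5]],.0325)[0,:2]; print("guide x of tcp",(tcp-Lend)@d-.19)
e=onplane(c,[[321.3,115]],.0934)[0,:2]; print("stick end guide x",(e-Lend)@d-.19)
E
```

```text
0.019365797926152638 [ 0.45562833 -0.35662289]
0.019532312624252795 [ 0.4608426  -0.35535173]
0.019703621913387395 [ 0.46614203 -0.3540596 ]
guide ang 13.218107432196444
stick [[ 0.48113561 -0.35239882]
 [ 0.49375054 -0.34914456]
 [ 0.50720236 -0.3459048 ]
 [ 0.5166641  -0.34362595]] 13.87030095150891
stick off groove (left+) mm [np.float64(-1.7654960138976759), np.float64(-1.481954116528839), np.float64(-1.4039082792130049), np.float64(-1.3489403086074674)] mid-line vs groove -0.6903873712033526
tcp off -1.519196428766343 -0.03724231223750333
guide x of tcp -0.10090241179789054
stick end guide x -0.17549637660996972
```

Call:
move_arm(plan=[{"offset":[1,0.15,0],"turn":0.2,"grip":2},{"offset":[1,0,0],"turn":0,"grip":2},{"offset":[1,0,0],"turn":0,"grip":2},{"offset":[0.8,0,0],"turn":0,"grip":2},{"offset":[0,0,0],"turn":0,"grip":2}])

```text
clock: 9.25
ee_pos: [0.5365, -0.3357, 0.0601]
ee_rot: [[-0.003, -0.23, 0.973], [0.002, 0.973, 0.23], [-1.0, 0.003, -0.003]]
wrist_force: [0.2, -0.2, -1.2]
width: 0.0225
```

```bash
python3 - <<'E'
from bench import r, camera
import cv2,pickle
s=r.observe()
print(s["clock"],s["ee_pos"],s["wrist_force"])
c=camera("wrist");s=r.observe()
print(s["clock"],s["ee_pos"],s["wrist_force"])
cv2.imwrite("pics/w7.png",cv2.resize(c["color"][70:300,220:420,::-1],None,fx=2.5,fy=2.5,interpolation=cv2.INTER_CUBIC))
E
```

```text
9.25 [ 0.53651367 -0.33569861  0.06011816] [ 0.17870276 -0.23082521 -1.23760152]
9.3 [ 0.53701784 -0.33602489  0.06100167] [ 0.50307608  0.68003938 -1.29250064]
```

View pics/w7.png

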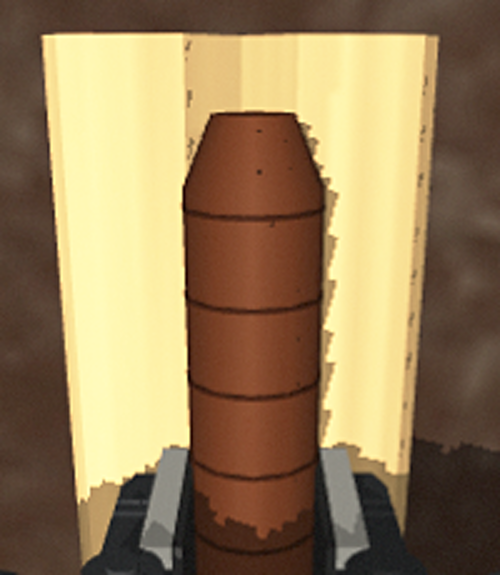

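Call:
move_arm(plan=[{"offset":[0,0,0],"turn":0,"grip":2},{"offset":[0,0,0],"turn":0,"grip":2},{"offset":[0,0,0],"turn":0,"grip":2},{"offset":[0,0,0],"turn":0,"grip":2},{"offset":[0,0,0],"turn":0,"grip":2}])

```text
clock: 9.8
ee_pos: [0.5379, -0.3366, 0.0626]
ee_rot: [[0.0, -0.23, 0.973], [-0.0, 0.973, 0.23], [-1.0, -0.0, 0.0]]
wrist_force: [-0.4, 0.4, -0.7]
width: 0.0225
```

```bash
cat > meas.py <<'E'
from bench import r, camera
import sys
from h import *
c=camera("wrist");s=r.observe()
print(s["clock"],s["ee_pos"],s["wrist_force"]); print(s["ee_rot"][:,0],np.degrees(np.arctan2(s["ee_rot"][1,2],s["ee_rot"][0,2])))
im=c["color"]; cv2.imwrite(f"pics/{sys.argv[1]}.png",cv2.resize(im[70:300,220:420,::-1],None,fx=2.5,fy=2.5,interpolation=cv2.INTER_CUBIC))
zax=s["ee_pos"][2]-.0158
M=[];A=[]
for y in range(100,230,10):
    v=im[y].astype(int).sum(1)
    w=np.nonzero(v[230:420]>330)[0]+230
    P=onplane(c,[[w.min()-.5,y],[w.max()+.5,y]],.0325)[:,:2]; M.append(P.mean(0))
    b=np.nonzero((im[y,:,0].astype(int)>im[y,:,2]*1.9)&(v<380))[0]; b=b[(b>280)&(b<360)]
    if y>=150: A.append(onplane(c,[[(b.min()+b.max())/2,y]],zax)[0,:2]); 
    if y%50==0:print(y,w.min(),w.max(),np.linalg.norm(P[0]-P[1]),b.min() if len(b) else 0,b.max() if len(b) else 0)
M=np.array(M);A=np.array(A)
d=M[-1]-M[0];d/=np.linalg.norm(d);n=np.array([-d[1],d[0]])
e=A[-1]-A[0]
print("guide ang",np.degrees(np.arctan2(d[1],d[0])),"stick",np.degrees(np.arctan2(e[1],e[0])),"stick-guide mid mm",(A-M[0])@n*1000)
E
python3 meas.py w8
```

```text
9.85 [ 0.53792176 -0.33651317  0.06250165] [-0.28230058 -0.08558001 -0.85315142]
[ 2.98188364e-04 -1.69344645e-04 -9.99999941e-01] 13.3020731991695
100 242 395 0.06873867880131909 0 0
150 245 392 0.06911255892111008 293 350
200 249 388 0.06871488227863784 295 348
guide ang 13.169053300555685 stick 13.333984811521452 stick-guide mid mm [1.40614153 1.20582384 1.43085554 1.44359577 1.23758935 1.46990082
 1.48349084 1.49739054]
```

Call:
move_arm(plan=[{"offset":[0.2,-0.08,0],"turn":0.1,"grip":2},{"offset":[0.2,0,0],"turn":0,"grip":2},{"offset":[0.1,0,0],"turn":0,"grip":2},{"offset":[0,0,0],"turn":0,"grip":2},{"offset":[0,0,0],"turn":0,"grip":2}])

```text
clock: 10.35
ee_pos: [0.538, -0.3373, 0.0577]
ee_rot: [[0.0, -0.228, 0.974], [-0.0, 0.974, 0.228], [-1.0, -0.0, 0.0]]
wrist_force: [-1.1, -0.2, 3.6]
width: 0.0228
```

```bash
python3 meas.py w9
```

```text
10.4 [ 0.53801215 -0.33731447  0.05773154] [-0.86840535  0.22223433  3.35010982]
[ 2.30736962e-04 -2.49597619e-04 -9.99999942e-01] 13.198749550379247
100 240 399 0.06909214990713676 0 0
150 244 396 0.06911670983976104 293 349
200 248 392 0.06884491335566574 295 348
guide ang 13.372918632519276 stick 13.61234232828144 stick-guide mid mm [0.6105053  0.59794163 0.79964209 0.78872241 0.55871454 0.7662546
 1.20173049 0.7428813 ]
```

View pics/w9.png

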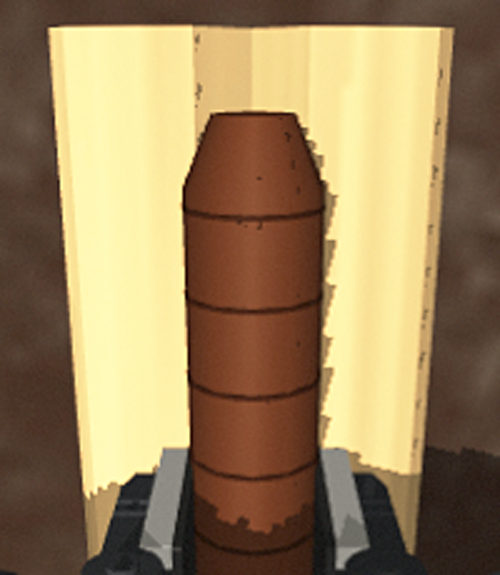

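About 4 N of contact. I'll lower 0.5 mm at a time.

Call:
move_arm(plan=[{"offset":[0.05,0,0],"turn":0,"grip":2},{"offset":[0,0,0],"turn":0,"grip":2},{"offset":[0.05,0,0],"turn":0,"grip":2},{"offset":[0,0,0],"turn":0,"grip":2},{"offset":[0,0,0],"turn":0,"grip":2}])

```text
clock: 10.9
ee_pos: [0.538, -0.3373, 0.0577]
ee_rot: [[0.001, -0.228, 0.974], [-0.0, 0.974, 0.228], [-1.0, -0.001, 0.0]]
wrist_force: [-3.5, 1.5, 10.4]
width: 0.0223
```

Call:
move_arm(plan=[{"offset":[-0.07,0,0],"turn":0,"grip":2},{"offset":[0,0,0],"turn":0,"grip":2},{"offset":[0,0,0],"turn":0,"grip":2.6},{"offset":[0,0,0],"turn":0,"grip":3.5},{"offset":[0,0,0],"turn":0,"grip":3.5}], grip_force=20)

```text
clock: 11.4
ee_pos: [0.5381, -0.3373, 0.0567]
ee_rot: [[0.0, -0.228, 0.974], [0.0, 0.974, 0.228], [-1.0, 0.0, 0.0]]
wrist_force: [0.3, 0.2, 1.6]
width: 0.0353
```

```bash
python3 meas.py w10
```

```text
11.45 [ 0.53814545 -0.33726547  0.056669  ] [1.48999733 0.45838218 1.10069839]
[ 7.87384688e-05  8.47048147e-05 -9.99999993e-01] 13.2047320792665
100 240 400 0.06901727221406449 0 0
150 244 396 0.06861078105904132 292 348
200 247 392 0.06881514032459424 294 347
guide ang 13.153422175857681 stick 13.15150146289951 stick-guide mid mm [0.04135209 0.25380864 0.25585519 0.0412212  0.25998153 0.26206339
 0.04060895 0.04029003]
```

View pics/w10.png

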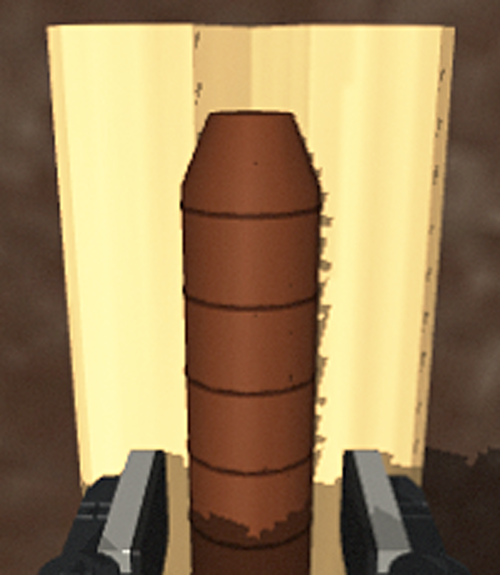

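The stick is seated: centred in the groove within about 0.2 mm, at the groove's angle, released. I'll lift, back off behind its near end and close the fingers.

Call:
move_arm(plan=[{"offset":[-1,0,0],"turn":0,"grip":4},{"offset":[-1.5,0,0],"turn":0,"grip":4},{"offset":[-1.5,0,0],"turn":0,"grip":4},{"offset":[0,0,-2],"turn":0,"grip":0},{"offset":[0,0,-3],"turn":0,"grip":0}])

```text
clock: 11.95
ee_pos: [0.491, -0.3491, 0.0982]
ee_rot: [[0.003, -0.23, 0.973], [-0.002, 0.973, 0.23], [-1.0, -0.002, 0.003]]
wrist_force: [-1.2, -0.0, 0.2]
width: 0.0118
```

Call:
move_arm(plan=[{"offset":[0,0,-3],"turn":0,"grip":0},{"offset":[0,0,-2.5],"turn":0,"grip":0},{"offset":[0,0,0],"turn":0,"grip":0},{"offset":[0,0,0],"turn":0,"grip":0},{"offset":[0,0,0],"turn":0,"grip":0}])

```text
clock: 12.45
ee_pos: [0.4369, -0.3615, 0.0975]
ee_rot: [[0.001, -0.229, 0.973], [-0.001, 0.973, 0.229], [-1.0, -0.001, 0.001]]
wrist_force: [0.5, -0.3, 0.3]
width: 0.0002
```

```bash
python3 - <<'E'
from bench import r, camera
import pickle
from h import *
s=r.observe(); print(s["clock"],s["ee_pos"],s["wrist_force"],s["width"])
c=camera("wrist");t=camera("top");sc=camera("scene");pickle.dump((c,t,sc),open("c11.pkl","wb"))
cv2.imwrite("pics/w11.png",c["color"][:,:,::-1])
cv2.imwrite("pics/s11.png",cv2.resize(sc["color"][200:310,395:475,::-1],None,fx=5,fy=5,interpolation=cv2.INTER_CUBIC))
c0,s0=pickle.load(open("c0.pkl","rb"))
cv2.imwrite("pics/t11.png",cv2.resize(c0["color"][115:180,410:470,::-1],None,fx=9,fy=9,interpolation=cv2.INTER_CUBIC))
E
```

```text
12.45 [ 0.43689135 -0.36149081  0.09745149] [ 0.47522152 -0.33246314  0.27749757] 0.00023506840688156358
```

View pics/w11.png

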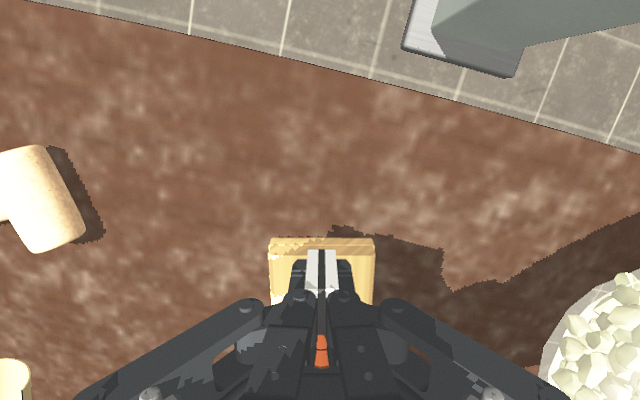

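View pics/s11.png

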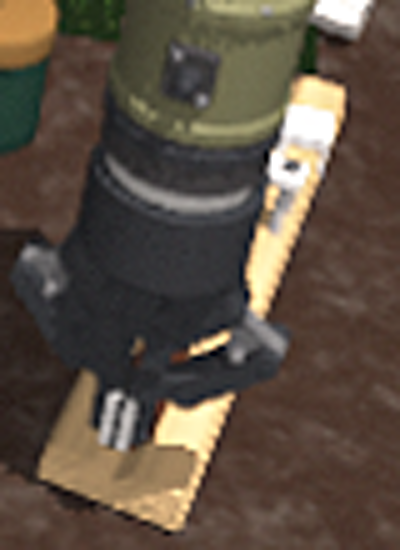

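View pics/t11.png

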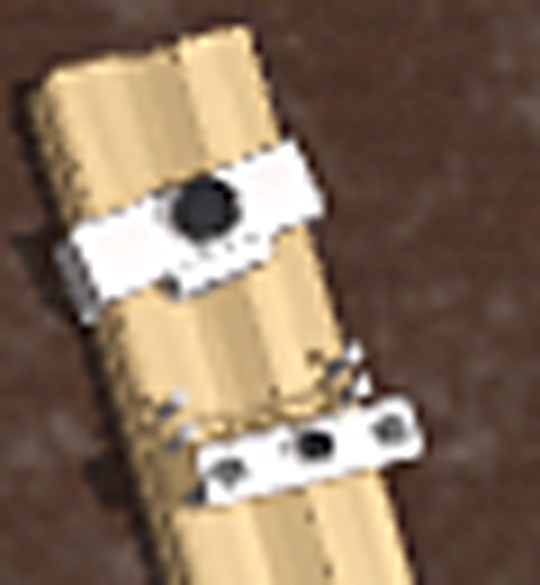

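```bash
python3 - <<'E'
import pickle
from h import *
c0,s0=pickle.load(open("c0.pkl","rb"))
d=np.array([np.cos(np.radians(13.3)),np.sin(np.radians(13.3))])
f=lambda x,y,z:onplane(c0,[[410+x/9,115+y/9]],z)[0,:2]@d
br=f(310,447,.083)-.020; pin=f(260,380,.059)-.045
print("origin est by bridge,pin",br,pin, "by near end",np.array([.634,-.316])@d)
for y in (270,280,290):
  for z in (.04,.05): print(y,z,f(225,y,z)-br,f(225,y,z)-pin)
print("knob",f(205,208,.061)-br)
E
```

```text
origin est by bridge,pin 0.5464256751225534 0.5498427383636068 by near end 0.544299688389233
270 0.04 0.08950998610573302 0.08609292286467962
270 0.05 0.08763002007397236 0.08421295683291896
280 0.04 0.0862958202852997 0.0828787570442463
280 0.05 0.08443866355420915 0.08102160031315575
290 0.04 0.08308401522095821 0.07966695197990481
290 0.05 0.08124965103745241 0.07783258779639901
knob 0.10682878692678166
```

The stop face looks to be at guide x of about 85–90 mm, so the travel to it is about 110–115 mm. Next I lower the closed fingers behind the stick.

Call:
move_arm(plan=[{"offset":[1,0,0],"turn":0,"grip":0},{"offset":[1.5,0,0],"turn":0,"grip":0},{"offset":[1,0,0],"turn":0,"grip":0},{"offset":[0.2,0,0],"turn":0,"grip":0},{"offset":[0,0,0],"turn":0,"grip":0}])

```text
clock: 13.1
ee_pos: [0.4355, -0.3608, 0.0592]
ee_rot: [[-0.001, -0.229, 0.974], [0.001, 0.974, 0.229], [-1.0, 0.001, -0.001]]
wrist_force: [1.2, 0.4, -0.2]
width: -0.0002
```

Call:
move_arm(plan=[{"offset":[0,0,0.4],"turn":0,"grip":0},{"offset":[0,0,0.4],"turn":0,"grip":0},{"offset":[0,0,0.3],"turn":0,"grip":0},{"offset":[0,0,0.2],"turn":0,"grip":0},{"offset":[0,0,0],"turn":0,"grip":0}])

```text
clock: 13.6
ee_pos: [0.449, -0.3583, 0.0603]
ee_rot: [[0.001, -0.229, 0.973], [-0.0, 0.973, 0.229], [-1.0, -0.001, 0.0]]
wrist_force: [-0.4, 0.1, 0.2]
width: 0.0
```

```bash
python3 - <<'E'
from bench import r, camera
from h import *
s=r.observe(); print(s["clock"],s["ee_pos"],s["wrist_force"],s["width"])
c=camera("wrist");sc=camera("scene")
cv2.imwrite("pics/w12.png",cv2.resize(np.hstack([c["color"][200:400,240:400,::-1],sc["color"][200:400,370:530,::-1]]),None,fx=2.5,fy=2.5,interpolation=cv2.INTER_CUBIC))
E
```

```text
13.6 [ 0.44899982 -0.35829492  0.06026627] [-0.4422086   0.10269756  0.21060256] 9.560916347086917e-07
```

View pics/w12.png

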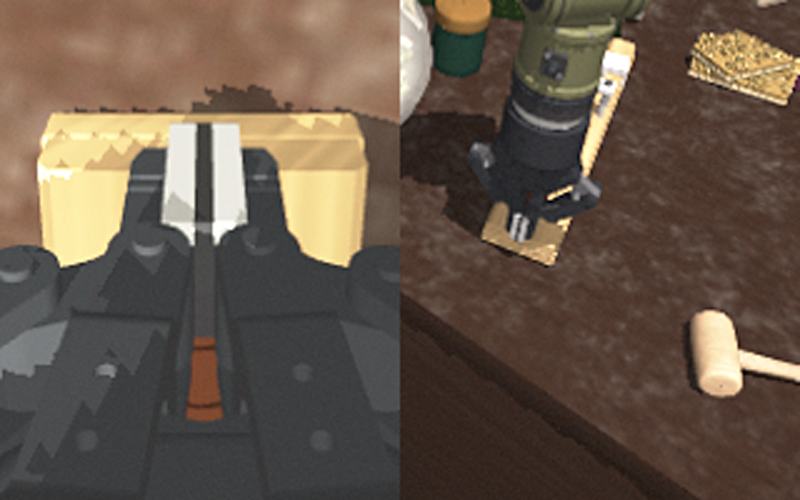

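Call:
move_arm(plan=[{"offset":[0,0,0.2],"turn":0,"grip":0},{"offset":[0,0,0.2],"turn":0,"grip":0},{"offset":[0,0,0.2],"turn":0,"grip":0},{"offset":[0,0,0.2],"turn":0,"grip":0},{"offset":[0,0,0.2],"turn":0,"grip":0}])

```text
clock: 14.2
ee_pos: [0.4582, -0.3559, 0.06]
ee_rot: [[-0.0, -0.228, 0.974], [-0.0, 0.974, 0.228], [-1.0, 0.0, -0.0]]
wrist_force: [-0.2, -0.1, 0.1]
width: 0.0
```

Call:
move_arm(plan=[{"offset":[0,0,0.2],"turn":0,"grip":0},{"offset":[0,0,0.2],"turn":0,"grip":0},{"offset":[0,0,0.2],"turn":0,"grip":0},{"offset":[0,0,0.2],"turn":0,"grip":0},{"offset":[0,0,0.2],"turn":0,"grip":0}])

```text
clock: 14.7
ee_pos: [0.4681, -0.3537, 0.06]
ee_rot: [[0.0, -0.228, 0.974], [-0.0, 0.974, 0.228], [-1.0, -0.0, 0.0]]
wrist_force: [-0.0, 0.6, 0.2]
width: 0.0002
```

```bash
cat > look.py <<'E'
from bench import r, camera
import sys
from h import *
s=r.observe(); d=np.array([np.cos(np.radians(13.3)),np.sin(np.radians(13.3))])
print(s["clock"],s["ee_pos"],"along",s["ee_pos"][:2]@d,"lat",s["ee_pos"][:2]@[-d[1],d[0]],"F along",s["wrist_force"][:2]@d,s["wrist_force"])
c=camera("top");sc=camera("scene")
cv2.imwrite(f"pics/{sys.argv[1]}.png",cv2.resize(np.hstack([c["color"][110:260,400:500,::-1],sc["color"][190:340,395:495,::-1]]),None,fx=3.8,fy=3.8,interpolation=cv2.INTER_CUBIC))
E
python3 look.py w13
```

```text
14.7 [ 0.46807729 -0.35365529  0.06001892] along 0.3741646223362305 lat -0.45185091808107536 F along 0.1182902326449543 [-0.01105121  0.56094407  0.19873365]
```

View pics/w13.png

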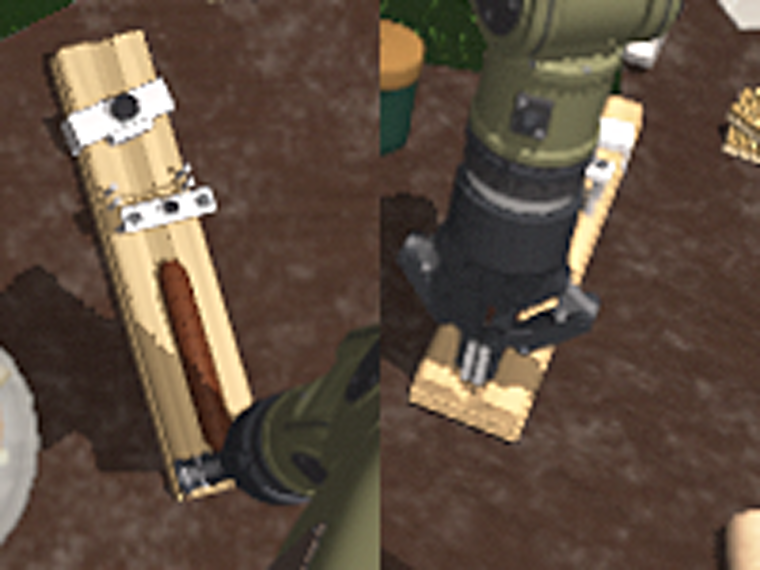

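```bash
cat > lead.py <<'E'
from bench import r, camera
from h import *
s=r.observe(); c=camera("top"); d=np.array([np.cos(np.radians(13.3)),np.sin(np.radians(13.3))])
im=c["color"][120:260,425:480].astype(int); R,G,B=im[...,0],im[...,1],im[...,2]
m=((R-B>45)&(R<190)&(R>60)&(G<0.62*R)).astype(np.uint8)
n,l,st,_=cv2.connectedComponentsWithStats(m)
i=1+np.argmax(st[1:,4]); ys,xs=np.nonzero(l==i); P=onplane(c,np.c_[xs+425,ys+120],.042)[:,:2]@d-.5455
print(st[i],"guide x range",P.min(),P.max(),"tcp",s["ee_pos"][:2]@d-.5455)
E
python3 lead.py
```

```text
[ 18  58  17  50 251] guide x range -0.15675858025342726 -0.012204092063774485 tcp -0.17111171387028007
```

Call:
move_arm(plan=[{"offset":[0,0,0.2],"turn":0,"grip":0},{"offset":[0,0,0.2],"turn":0,"grip":0},{"offset":[0,0,0.2],"turn":0,"grip":0},{"offset":[0,0,0.2],"turn":0,"grip":0},{"offset":[0,0,0.2],"turn":0,"grip":0}])

```text
clock: 15.35
ee_pos: [0.4778, -0.3514, 0.06]
ee_rot: [[-0.0, -0.228, 0.974], [0.0, 0.974, 0.228], [-1.0, 0.0, -0.0]]
wrist_force: [-0.0, 0.2, -0.5]
width: 0.0001
```

```bash
python3 lead.py
```

```text
[ 17  55  16  39 226] guide x range -0.11738385546461683 -0.0022701556744628704 tcp -0.16132980040687855
```

The stick moves with the fingers; its leading end is at guide x of about -2 mm. Continuing under the roller.

Call:
move_arm(plan=[{"offset":[0,0,0.3],"turn":0,"grip":0},{"offset":[0,0,0.3],"turn":0,"grip":0},{"offset":[0,0,0.3],"turn":0,"grip":0},{"offset":[0,0,0.2],"turn":0,"grip":0},{"offset":[0,0,0.2],"turn":0,"grip":0}])

```text
clock: 15.9
ee_pos: [0.4905, -0.3484, 0.06]
ee_rot: [[0.0, -0.228, 0.974], [-0.0, 0.974, 0.228], [-1.0, -0.0, -0.0]]
wrist_force: [-0.5, 1.1, 0.4]
width: -0.0001
```

Call:
move_arm(plan=[{"offset":[0,0,0.2],"turn":0,"grip":0},{"offset":[0,0,0.2],"turn":0,"grip":0},{"offset":[0,0,0.2],"turn":0,"grip":0},{"offset":[0,0,0.2],"turn":0,"grip":0},{"offset":[0,0,0.2],"turn":0,"grip":0}])

```text
clock: 16.4
ee_pos: [0.5002, -0.3461, 0.06]
ee_rot: [[0.0, -0.228, 0.974], [-0.0, 0.974, 0.228], [-1.0, -0.0, 0.0]]
wrist_force: [-0.3, -0.6, 0.5]
width: 0.0003
```

Call:
move_arm(plan=[{"offset":[0,0,0.2],"turn":0,"grip":0},{"offset":[0,0,0.2],"turn":0,"grip":0},{"offset":[0,0,0.2],"turn":0,"grip":0},{"offset":[0,0,0.2],"turn":0,"grip":0},{"offset":[0,0,0.2],"turn":0,"grip":0}])

```text
clock: 16.9
ee_pos: [0.5091, -0.344, 0.06]
ee_rot: [[-0.001, -0.228, 0.974], [-0.0, 0.974, 0.228], [-1.0, 0.0, -0.001]]
wrist_force: [-3.3, -1.4, 2.2]
width: 0.0001
```

Call:
move_arm(plan=[{"offset":[0,0,0.2],"turn":0,"grip":0},{"offset":[0,0,0.2],"turn":0,"grip":0},{"offset":[0,0,0.2],"turn":0,"grip":0},{"offset":[0,0,0.2],"turn":0,"grip":0},{"offset":[0,0,0.2],"turn":0,"grip":0}])

```text
clock: 17.4
ee_pos: [0.5198, -0.3415, 0.06]
ee_rot: [[0.0, -0.228, 0.974], [0.0, 0.974, 0.228], [-1.0, 0.0, 0.0]]
wrist_force: [-2.6, -1.2, 0.5]
width: 0.0001
```

Call:
move_arm(plan=[{"offset":[0,0,0.2],"turn":0,"grip":0},{"offset":[0,0,0.2],"turn":0,"grip":0},{"offset":[0,0,0.2],"turn":0,"grip":0},{"offset":[0,0,0.2],"turn":0,"grip":0},{"offset":[0,0,0.2],"turn":0,"grip":0}])

```text
clock: 17.9
ee_pos: [0.5294, -0.3393, 0.06]
ee_rot: [[0.0, -0.228, 0.974], [0.0, 0.974, 0.228], [-1.0, 0.0, 0.0]]
wrist_force: [-2.5, -0.7, 0.8]
width: 0.0
```

```bash
python3 look.py w14; python3 lead.py
```

```text
17.9 [ 0.52943013 -0.33926749  0.05997947] along 0.4371818200762029 lat -0.45196322005618184 F along -2.560628297475348 [-2.47481907 -0.66153808  0.78402165]
[ 14  49  14  36 171] guide x range -0.08878209760484534 0.015521968942731723 tcp -0.10795685984002434
```

View pics/w14.png

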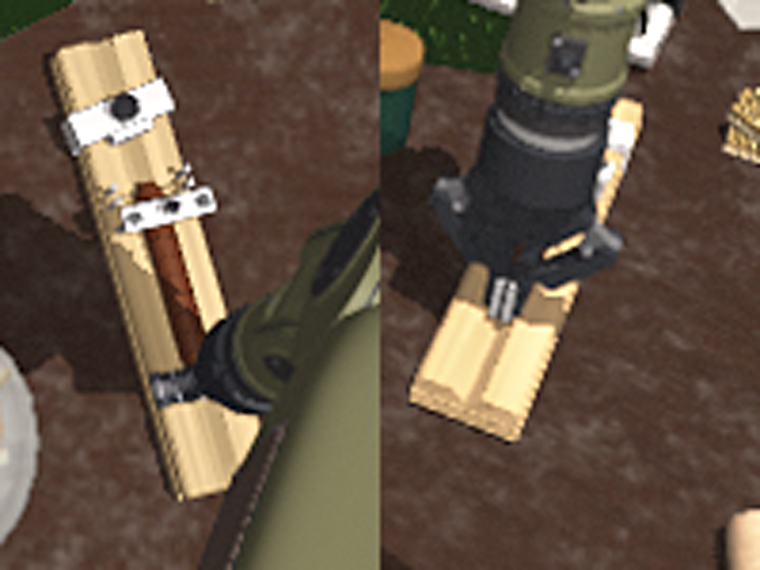

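The end has passed under the roller (visible at (148,183)) with a steady drag of about 2.5 N. About 30–35 mm remain.

Call:
move_arm(plan=[{"offset":[0,0,0.2],"turn":0,"grip":0},{"offset":[0,0,0.2],"turn":0,"grip":0},{"offset":[0,0,0.2],"turn":0,"grip":0},{"offset":[0,0,0.2],"turn":0,"grip":0},{"offset":[0,0,0.2],"turn":0,"grip":0}])

```text
clock: 18.55
ee_pos: [0.5391, -0.337, 0.06]
ee_rot: [[-0.0, -0.228, 0.974], [0.0, 0.974, 0.228], [-1.0, 0.0, -0.0]]
wrist_force: [-2.4, -1.2, 0.2]
width: 0.0003
```

Call:
move_arm(plan=[{"offset":[0,0,0.1],"turn":0,"grip":0},{"offset":[0,0,0.1],"turn":0,"grip":0},{"offset":[0,0,0.1],"turn":0,"grip":0},{"offset":[0,0,0.1],"turn":0,"grip":0},{"offset":[0,0,0.1],"turn":0,"grip":0}])

```text
clock: 19.05
ee_pos: [0.5439, -0.3358, 0.06]
ee_rot: [[-0.0, -0.228, 0.974], [0.0, 0.974, 0.228], [-1.0, 0.0, -0.0]]
wrist_force: [-1.5, -0.9, -0.7]
width: 0.0002
```

```bash
python3 look.py w15
```

```text
19.05 [ 0.5438862  -0.33584508  0.05999236] along 0.4520374850006299 lat -0.4519582175316138 F along -1.6291152092678343 [-1.45780491 -0.91462946 -0.65823806]
```

View pics/w15.png

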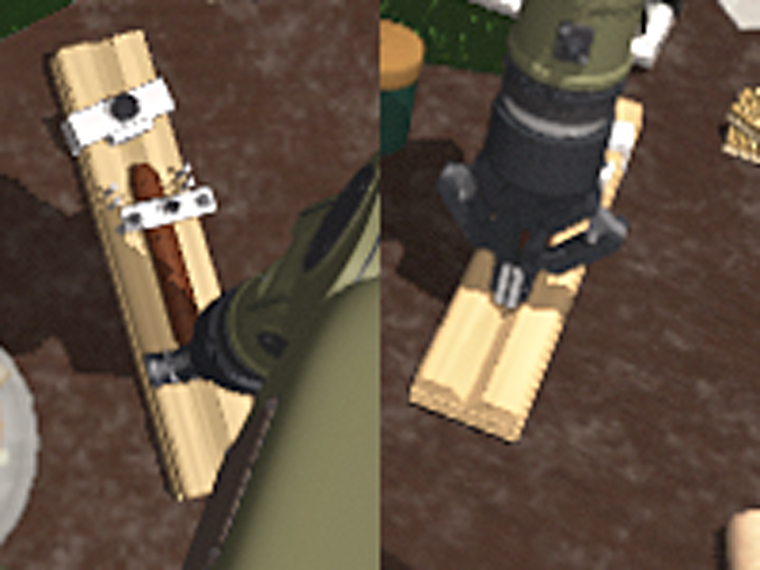

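Call:
move_arm(plan=[{"offset":[0,0,0.2],"turn":0,"grip":0},{"offset":[0,0,0.2],"turn":0,"grip":0},{"offset":[0,0,0.2],"turn":0,"grip":0},{"offset":[0,0,0.2],"turn":0,"grip":0},{"offset":[0,0,0.2],"turn":0,"grip":0}])

```text
clock: 19.65
ee_pos: [0.5538, -0.3335, 0.06]
ee_rot: [[0.0, -0.228, 0.974], [-0.0, 0.974, 0.228], [-1.0, -0.0, 0.0]]
wrist_force: [-2.1, -1.6, -0.0]
width: -0.0002
```

```bash
python3 look.py w16; python3 - <<'E'
from bench import camera
from h import *
c=camera("top");cv2.imwrite("pics/t16.png",cv2.resize(c["color"][120:175,415:465,::-1],None,fx=11,fy=11,interpolation=cv2.INTER_CUBIC))
E
```

```text
19.65 [ 0.5537801  -0.33353389  0.06000577] along 0.46219770588247877 lat -0.4519851004196632 F along -2.4366404551203935 [-2.13473495 -1.56123412 -0.03804876]
```

View pics/t16.png

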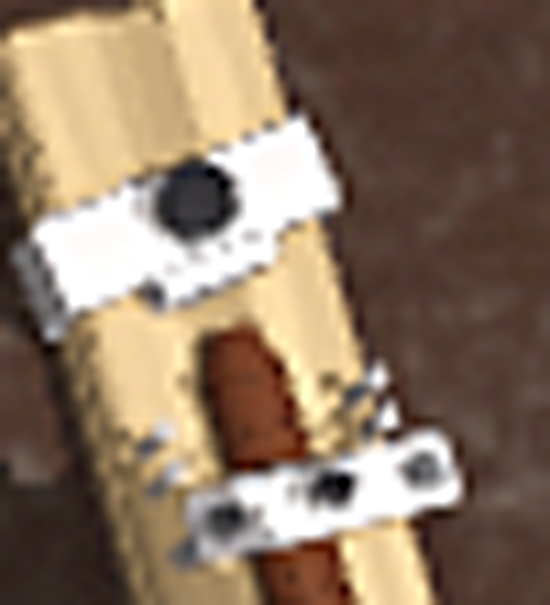

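The gap from the stick end (228,325) to the stop nose (220,293) is about 8 mm.

Call:
move_arm(plan=[{"offset":[0,0,0.1],"turn":0,"grip":0},{"offset":[0,0,0.1],"turn":0,"grip":0},{"offset":[0,0,0.1],"turn":0,"grip":0},{"offset":[0,0,0.05],"turn":0,"grip":0},{"offset":[0,0,0.05],"turn":0,"grip":0}])

```text
clock: 20.3
ee_pos: [0.5574, -0.3327, 0.06]
ee_rot: [[-0.0, -0.228, 0.974], [0.0, 0.974, 0.228], [-1.0, 0.0, -0.0]]
wrist_force: [-2.1, -1.0, 0.1]
width: -0.0004
```

Call:
move_arm(plan=[{"offset":[0,0,0.03],"turn":0,"grip":0},{"offset":[0,0,0.03],"turn":0,"grip":0},{"offset":[0,0,0.03],"turn":0,"grip":0},{"offset":[0,0,0.03],"turn":0,"grip":0},{"offset":[0,0,0.03],"turn":0,"grip":0}])

```text
clock: 20.8
ee_pos: [0.5589, -0.3323, 0.06]
ee_rot: [[-0.0, -0.228, 0.974], [0.0, 0.974, 0.228], [-1.0, 0.0, -0.0]]
wrist_force: [-2.5, -0.1, 0.6]
width: 0.0
```

```bash
python3 look.py w17; python3 - <<'E'
from bench import camera
from h import *
c=camera("top");cv2.imwrite("pics/t17.png",cv2.resize(c["color"][120:175,415:465,::-1],None,fx=11,fy=11,interpolation=cv2.INTER_CUBIC))
E
```

```text
20.8 [ 0.55889    -0.33228594  0.05998878] along 0.46745764566516246 lat -0.4519461519433028 F along -2.4404941859809175 [-2.48551341 -0.09408857  0.63228505]
```

View pics/t17.png

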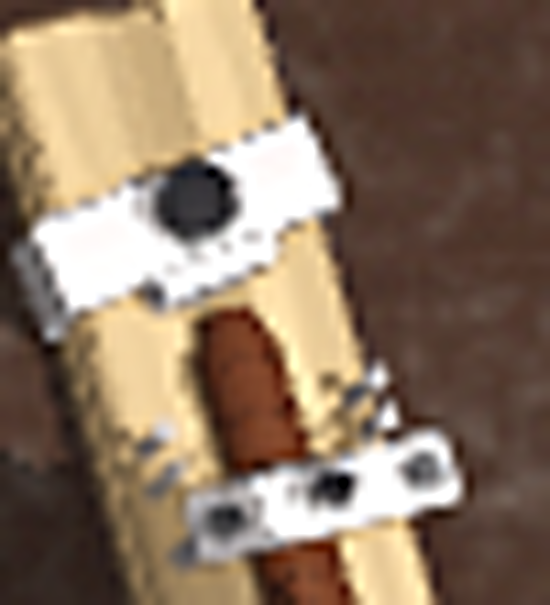

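Call:
move_arm(plan=[{"offset":[0,0,0.03],"turn":0,"grip":0},{"offset":[0,0,0.03],"turn":0,"grip":0},{"offset":[0,0,0.03],"turn":0,"grip":0},{"offset":[0,0,0.03],"turn":0,"grip":0},{"offset":[0,0,0.03],"turn":0,"grip":0}])

```text
clock: 21.45
ee_pos: [0.5604, -0.332, 0.06]
ee_rot: [[-0.0, -0.228, 0.974], [0.0, 0.974, 0.228], [-1.0, 0.0, -0.0]]
wrist_force: [-2.1, 0.1, 1.0]
width: 0.0
```

Call:
move_arm(plan=[{"offset":[0,0,0.02],"turn":0,"grip":0},{"offset":[0,0,0.02],"turn":0,"grip":0},{"offset":[0,0,0.02],"turn":0,"grip":0},{"offset":[0,0,0.02],"turn":0,"grip":0},{"offset":[0,0,0.02],"turn":0,"grip":0}])

```text
clock: 21.95
ee_pos: [0.5614, -0.3318, 0.06]
ee_rot: [[0.0, -0.228, 0.974], [0.0, 0.974, 0.228], [-1.0, 0.0, 0.0]]
wrist_force: [-3.3, -1.2, 1.0]
width: 0.0001
```

Call:
move_arm(plan=[{"offset":[0,0,0.02],"turn":0,"grip":0},{"offset":[0,0,0.02],"turn":0,"grip":0},{"offset":[0,0,0.01],"turn":0,"grip":0},{"offset":[0,0,0],"turn":0,"grip":0},{"offset":[0,0,0],"turn":0,"grip":0}])

```text
clock: 22.45
ee_pos: [0.5619, -0.3316, 0.06]
ee_rot: [[0.0, -0.228, 0.974], [0.0, 0.974, 0.228], [-1.0, 0.0, 0.0]]
wrist_force: [-2.6, -0.5, 1.4]
width: -0.0001
```

```bash
python3 look.py w18
```

```text
22.45 [ 0.56189537 -0.33163789  0.0599965 ] along 0.4705314913113644 lat -0.45200686693478137 F along -2.6941659834700618 [-2.64870774 -0.50641035  1.41676135]
```

Still free, with only the drag. Creeping on at 0.5 mm per call.

Call:
move_arm(plan=[{"offset":[0,0,0.01],"turn":0,"grip":0},{"offset":[0,0,0.01],"turn":0,"grip":0},{"offset":[0,0,0.01],"turn":0,"grip":0},{"offset":[0,0,0.01],"turn":0,"grip":0},{"offset":[0,0,0.01],"turn":0,"grip":0}])

```text
clock: 23.05
ee_pos: [0.5623, -0.3315, 0.06]
ee_rot: [[0.0, -0.228, 0.974], [0.0, 0.974, 0.228], [-1.0, 0.0, 0.0]]
wrist_force: [-2.6, -0.3, 1.0]
width: 0.0002
```

Call:
move_arm(plan=[{"offset":[0,0,0.01],"turn":0,"grip":0},{"offset":[0,0,0.01],"turn":0,"grip":0},{"offset":[0,0,0.01],"turn":0,"grip":0},{"offset":[0,0,0.01],"turn":0,"grip":0},{"offset":[0,0,0.01],"turn":0,"grip":0}])

```text
clock: 23.55
ee_pos: [0.5628, -0.3314, 0.06]
ee_rot: [[0.0, -0.228, 0.974], [0.0, 0.974, 0.228], [-1.0, 0.0, 0.0]]
wrist_force: [-2.5, -0.3, 0.4]
width: 0.0005
```

Call:
move_arm(plan=[{"offset":[0,0,0.01],"turn":0,"grip":0},{"offset":[0,0,0.01],"turn":0,"grip":0},{"offset":[0,0,0.01],"turn":0,"grip":0},{"offset":[0,0,0.01],"turn":0,"grip":0},{"offset":[0,0,0.01],"turn":0,"grip":0}])

```text
clock: 24.05
ee_pos: [0.5633, -0.3313, 0.06]
ee_rot: [[-0.0, -0.228, 0.974], [0.0, 0.974, 0.228], [-1.0, 0.0, -0.0]]
wrist_force: [-2.7, -0.8, 1.2]
width: 0.0002
```

```bash
python3 - <<'E'
from bench import camera
from h import *
c=camera("top");cv2.imwrite("pics/t19.png",cv2.resize(c["color"][120:175,415:465,::-1],None,fx=11,fy=11,interpolation=cv2.INTER_CUBIC))
E
```

```text
(no output)
```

View pics/t19.png

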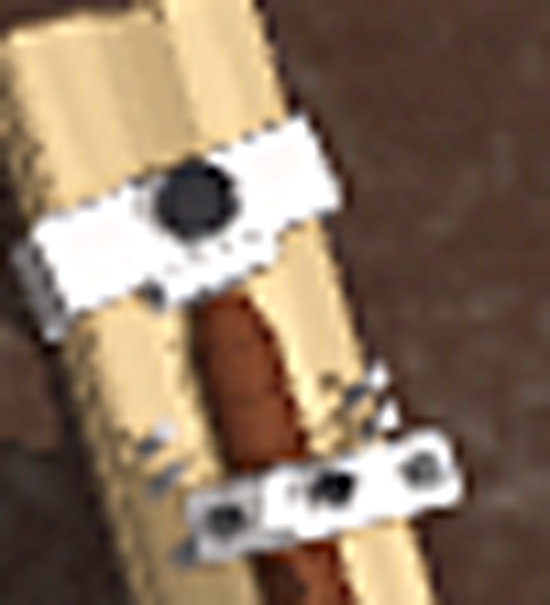

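The end is now visually at the nose. Continuing at 0.5 mm per call.

Call:
move_arm(plan=[{"offset":[0,0,0.01],"turn":0,"grip":0},{"offset":[0,0,0.01],"turn":0,"grip":0},{"offset":[0,0,0.01],"turn":0,"grip":0},{"offset":[0,0,0.01],"turn":0,"grip":0},{"offset":[0,0,0.01],"turn":0,"grip":0}])

```text
clock: 24.6
ee_pos: [0.5638, -0.3312, 0.06]
ee_rot: [[-0.0, -0.228, 0.974], [0.0, 0.974, 0.228], [-1.0, 0.0, -0.0]]
wrist_force: [-2.6, -1.3, 1.4]
width: 0.0002
```

Call:
move_arm(plan=[{"offset":[0,0,0.01],"turn":0,"grip":0},{"offset":[0,0,0.01],"turn":0,"grip":0},{"offset":[0,0,0.01],"turn":0,"grip":0},{"offset":[0,0,0.01],"turn":0,"grip":0},{"offset":[0,0,0.01],"turn":0,"grip":0}])

```text
clock: 25.1
ee_pos: [0.5643, -0.3311, 0.06]
ee_rot: [[-0.0, -0.228, 0.974], [-0.0, 0.974, 0.228], [-1.0, 0.0, -0.0]]
wrist_force: [-2.3, -0.5, 0.8]
width: 0.0002
```

Call:
move_arm(plan=[{"offset":[0,0,0.01],"turn":0,"grip":0},{"offset":[0,0,0.01],"turn":0,"grip":0},{"offset":[0,0,0.01],"turn":0,"grip":0},{"offset":[0,0,0.01],"turn":0,"grip":0},{"offset":[0,0,0.01],"turn":0,"grip":0}])

```text
clock: 25.6
ee_pos: [0.5647, -0.331, 0.06]
ee_rot: [[-0.0, -0.228, 0.974], [-0.0, 0.974, 0.228], [-1.0, -0.0, -0.0]]
wrist_force: [-2.7, -1.1, 1.0]
width: 0.0001
```

Call:
move_arm(plan=[{"offset":[0,0,0.01],"turn":0,"grip":0},{"offset":[0,0,0.01],"turn":0,"grip":0},{"offset":[0,0,0.01],"turn":0,"grip":0},{"offset":[0,0,0.01],"turn":0,"grip":0},{"offset":[0,0,0.01],"turn":0,"grip":0}])

```text
clock: 26.1
ee_pos: [0.5649, -0.3309, 0.06]
ee_rot: [[-0.001, -0.228, 0.974], [-0.0, 0.974, 0.228], [-1.0, -0.0, -0.001]]
wrist_force: [-4.0, -1.0, 1.8]
width: -0.0001
```

Call:
move_arm(plan=[{"offset":[0,0,0.01],"turn":0,"grip":0},{"offset":[0,0,0.01],"turn":0,"grip":0},{"offset":[0,0,0.01],"turn":0,"grip":0},{"offset":[0,0,0.01],"turn":0,"grip":0},{"offset":[0,0,0.01],"turn":0,"grip":0}])

```text
clock: 26.6
ee_pos: [0.5649, -0.3309, 0.06]
ee_rot: [[-0.002, -0.228, 0.974], [-0.0, 0.974, 0.228], [-1.0, 0.0, -0.002]]
wrist_force: [-5.6, -1.6, 3.7]
width: 0.0
```

The position has stopped at x = 0.5649 m and the force is rising to about 6 N: the stop. One hold to confirm.

Call:
move_arm(plan=[{"offset":[0,0,0.01],"turn":0,"grip":0},{"offset":[0,0,0.01],"turn":0,"grip":0},{"offset":[0,0,0],"turn":0,"grip":0},{"offset":[0,0,0],"turn":0,"grip":0},{"offset":[0,0,0],"turn":0,"grip":0}])

```text
clock: 27.1
ee_pos: [0.5649, -0.3309, 0.06]
ee_rot: [[-0.002, -0.228, 0.974], [-0.0, 0.974, 0.228], [-1.0, 0.0, -0.002]]
wrist_force: [-6.1, -0.9, 3.4]
width: -0.0
```

Call:
move_arm(plan=[{"offset":[0,0,-0.05],"turn":0,"grip":0},{"offset":[0,0,-0.1],"turn":0,"grip":0},{"offset":[0,0,-0.4],"turn":0,"grip":0},{"offset":[0,0,-1],"turn":0,"grip":0},{"offset":[0,0,-1],"turn":0,"grip":0}])

```text
clock: 27.6
ee_pos: [0.5411, -0.3366, 0.0601]
ee_rot: [[0.001, -0.229, 0.973], [-0.0, 0.973, 0.229], [-1.0, -0.0, 0.001]]
wrist_force: [-0.4, -0.2, -0.2]
width: 0.0
```

Call:
move_arm(plan=[{"offset":[0,0,-1.5],"turn":0,"grip":0},{"offset":[-2,0,-1.5],"turn":0,"grip":0},{"offset":[-3,0,-1],"turn":0,"grip":0},{"offset":[-3,0,0],"turn":0,"grip":0},{"offset":[-3,0,0],"turn":0,"grip":0}])

```text
clock: 28.1
ee_pos: [0.5005, -0.3459, 0.1711]
ee_rot: [[-0.0, -0.227, 0.974], [0.0, 0.974, 0.227], [-1.0, 0.0, -0.0]]
wrist_force: [1.0, 0.2, 0.0]
width: -0.0004
```

Call:
move_arm(plan=[{"offset":[-1,0,0],"turn":0,"grip":0},{"offset":[0,0,0],"turn":0,"grip":0},{"offset":[0,0,0],"turn":0,"grip":0},{"offset":[0,0,0],"turn":0,"grip":0},{"offset":[0,0,0],"turn":0,"grip":0}])

```text
clock: 28.6
ee_pos: [0.5013, -0.3451, 0.1782]
ee_rot: [[-0.003, -0.228, 0.974], [0.002, 0.974, 0.228], [-1.0, 0.002, -0.002]]
wrist_force: [-0.4, -0.2, -0.6]
width: -0.0001
```

```bash
python3 - <<'E'
from bench import r,camera
from h import *
s=r.observe();print(s["clock"],s["ee_pos"],s["wrist_force"],np.abs(s["qvel"]).max())
c=camera("top");cv2.imwrite("pics/t20.png",cv2.resize(c["color"][120:175,415:465,::-1],None,fx=11,fy=11,interpolation=cv2.INTER_CUBIC))
cv2.imwrite("pics/t20b.png",c["color"][:,:,::-1])
E
```

```text
28.6 [ 0.50132578 -0.34506843  0.17824341] [-0.39417412 -0.17254202 -0.588651  ] 0.47710457657448424
```

View pics/t20.png

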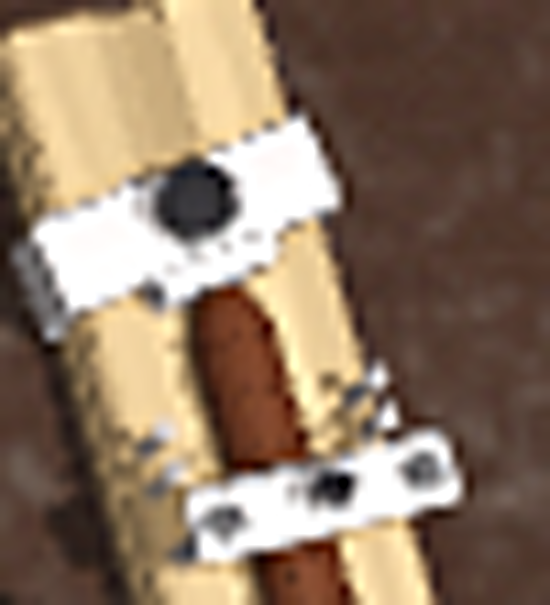

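View pics/t20b.png

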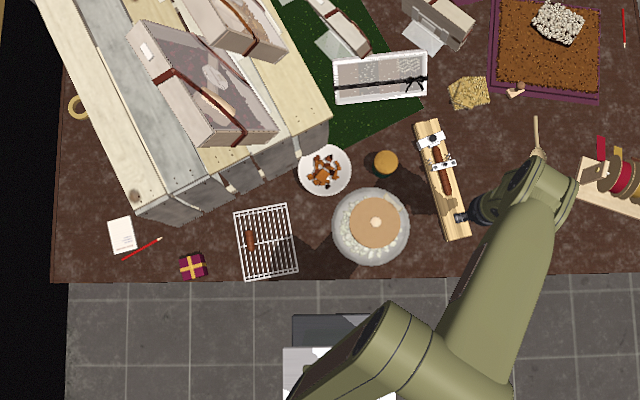

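The end is against the stop nose at (225,290), the arm is clear, and the cut piece, tin and box are in place. Handing in.

```bash
python3 -c "
from bench import hand_in
print(hand_in())"
```

```text
the job is handed in; nothing more can be done
None
```

The stick is in the groove with its end against the length stop, and the job is handed in at about 28.7 s of the 67 s. No verdict was reported.

- **Grasp:** My first grip held the stick slightly above its axis, so I opened, went 5 mm lower and gripped again. I then carried it over the jar.
- **Laying:** The stick was set down with at most about 10 N at the wrist, against a limit of 30 N. After release it sat within about 0.3 mm of the groove's centre line and at the groove's angle, with its middle at about -101 mm.
- **Pushing:** I pushed it from behind with closed fingers. The readings taken at 0.5 s steps showed about 3.6 N as the roller lifted, then about 2.5 N of drag.
- **At the stop:** Over the last few millimetres I crept 0.1 mm per row. The arm stopped moving at x = 0.565 m while the force rose to about 6 N. Less the drag, that is roughly 3.5 N on the stop, against a limit of 15 N.
- **Last checks:** The top view shows the end at the stop's nose and the arm clear, with no wrist load beyond noise. The cut piece, tin and box look unmoved by eye; I did not measure them.
- **What disagreed:**
  - At laying, the stick met the groove about 2 mm earlier than I had worked out.
  - The top view alone suggested contact with the stop about 1.5 mm too early, so I relied on the force reading.

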